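Gauge the slots of the machined brackets

TASK

Draw the lock pin of the gauge stand, hang it in the notch at the stand's side, slide the keeper fully open and take the slot gauge. Working from your left to your right, try the slot of every slotted bracket on the cardboard at both ends, first at the plain end, blade about flush with the slot's end, then likewise at the end with the lug: each time press the blade all the way down until its collar sits on the bracket and keep it there for two seconds. Then put the gauge back fully home in its stand, slide the keeper fully shut over it, and leave the pin hanging in the notch, the brackets upright and the other things on the bench alone.

Things in the scene. Friction and masses are not known exactly. Their poses are not given: they have to be found in the camera images.
- stand: Gauge stand, fixed at the right: grey block 240 (x) x 100 (y) x 60 mm high; origin under its centre; x away from the robot at yaw 0. In its top a blade slot 34 (x) x 10 (y) mm, right through, and a 15 mm square pin bore at x -30, y 0. Two rails (y +-24 to +-36, x -115 to +25 mm, top at 78 mm) flank the keeper. A steel arm with the notch sticks out of its -y side.
- home (a point): Centre of the mouth of the blade slot in the stand (stand x +60, y 0, z 60 mm), edges chamfered 3 mm; axes as the stand's. The gauge's origin lies here when it is fully home, its x along the stand's x, either way round.
- notch (a point): Centre of the U-shaped parking notch, on the arm's top (stand x -100, y -85, z 70 mm; axes as the stand's). It is 16 mm wide along x, closed 8 mm on the +y side of this point, open at the arm's end 20 mm on the -y side; the arm is 10 mm thick, free space beneath. A pin lowered in hangs by its collar, its origin here.
- keeper (a joint): Travel in m of the keeper, a flat aluminium fork sliding on the stand along the stand's -x (towards the robot): 0 = shut (prongs over the gauge's collar, so that it cannot be lifted), 0.065 = fully open. It stays where it is left; 2 to 3 N move it once the pin, which passes through it, is out.
- keeper_tab (a point): Centre of the top of the keeper's upright black grip tab, 20 mm (stand x) x 14 mm (stand y), 41 mm high, top 116 mm above the bench; at stand x +12 mm when shut, -53 mm when open, y 0. Axes as the stand's. Pinch it across its 14 mm from above.
- pin: Lock pin, 0.15 kg: steel shank 12 mm diameter reaching 54 mm below its origin, steel collar 30 mm diameter, 6 mm thick, black round knob 26 mm diameter from 6 to 44 mm above the origin. Origin on its axis at the collar's underside, z up. At the start it stands in the bore, its collar on the keeper (stand x -30, y 0, z 75 mm).
- gauge: Slot gauge, 0.18 kg: flat steel blade 30 mm wide (x), 6 mm thick (y), reaching 46 mm below its origin; collar plate 40 (x) x 44 (y) x 6 mm, the depth stop, its underside at the origin; flat black grip 36 (x) x 14 (y) mm from 6 to 56 mm above the origin. z up. At the start it is home in the stand. Pinch the grip across its 14 mm.
- bracket_1: Slotted aluminium bracket 1 from the robot's left; may be absent. Loose, 70 (x) x 60 (y) x 60 mm high, 0.55 kg, with a lug 16 mm long, 24 wide, 10 high at its +x end. Origin under its centre. Slot along x at y 0, open at both ends (x -35, +35), 10 mm wide, 50 deep, mouth chamfered 6 mm; the 30 mm blade is flush with an end at x -20 or +20. Gauge fully in: its origin 60 mm above this one.
- bracket_2: Slotted aluminium bracket 2 from the robot's left; may be absent. Loose, 70 (x) x 60 (y) x 60 mm high, 0.55 kg, with a lug 16 mm long, 24 wide, 10 high at its +x end. Origin under its centre. Slot along x at y 0, open at both ends (x -35, +35), 10 mm wide, 50 deep, mouth chamfered 6 mm; the 30 mm blade is flush with an end at x -20 or +20. Gauge fully in: its origin 60 mm above this one.
- bracket_3: Slotted aluminium bracket 3 from the robot's left; may be absent. Loose, 70 (x) x 60 (y) x 60 mm high, 0.55 kg, with a lug 16 mm long, 24 wide, 10 high at its +x end. Origin under its centre. Slot along x at y 0, open at both ends (x -35, +35), 10 mm wide, 50 deep, mouth chamfered 6 mm; the 30 mm blade is flush with an end at x -20 or +20. Gauge fully in: its origin 60 mm above this one.
- bracket_4: Slotted aluminium bracket 4 from the robot's left; may be absent. Loose, 70 (x) x 60 (y) x 60 mm high, 0.55 kg, with a lug 16 mm long, 24 wide, 10 high at its +x end. Origin under its centre. Slot along x at y 0, open at both ends (x -35, +35), 10 mm wide, 50 deep, mouth chamfered 6 mm; the 30 mm blade is flush with an end at x -20 or +20. Gauge fully in: its origin 60 mm above this one.
- angle_part: Bystander, to be left alone: L-shaped aluminium angle, 80 x 50 mm foot, 70 mm high, no slot.
- plain_block: Bystander, to be left alone: plain aluminium block 90 x 55 x 45 mm with two dark holes on top, no slot.
- oil_bottle: Bystander, to be left alone: white bottle, 52 mm diameter, 130 mm high.
- bush: Bystander, to be left alone: steel ring, 64 mm outside, 28 mm high.
- screwdriver: Bystander, to be left alone: screwdriver, 190 mm long, lying down.
- brush: Bystander, to be left alone: hand brush lying down beyond the stand.
- hardware_tray: Bystander, to be left alone: shallow grey tray 100 x 140 x 35 mm.
Mind the look-alikes: they are no part of the job. Leave any orange or white look-alike of the pin alone.

How it is judged:
By the outcome, as a careful person would: the job done as asked, in the order asked, and still so for the second after the job is handed in, with the robot touching nothing.
Of bracket_1, bracket_2, bracket_3, bracket_4 only 2 to 4 are there at a start; the rules pass over those that are not, and their reading is None.
At some moment in a run one of bracket_1, bracket_2, bracket_3, bracket_4 may be knocked a few centimetres aside while the robot is not near it.
It also fails if it takes over 210 s, if anything falls off the work surface, if the arm or the gripper's body presses on something with over 40 N, if the wrist force passes 120 N, or if a joint passes its speed limit or range.

ROBOT

A 6-joint arm with a two-finger parallel gripper is mounted at the origin on the work surface. World frame = base frame: x ahead of the robot, y to its left, z up, the work surface at z = 0. Lengths are in m, angles in rad, forces in N, time in s.
With the tool pointing down it reaches from about 0.35 to 0.775 m from the base axis. Payload 7.3 kg.
Tool frame: the origin (TCP) lies at the very end of the fingers, on their centre line; the grasp point (between the pads) lies 19 mm behind it; z points along the fingers, y is the line along which they close (so a half turn about z gives the same grasp; the last joint's range is limited). The gripper opens to 92 mm and grips with 3 to 60 N. Pads are 19 mm wide; open, the fingers measure 130 mm over their backs; the gripper's body (75 mm by 190 mm) begins 47 mm behind the grasp point.
Start: joints at [-1.349, 0.342, 1.524, -0, 1.275, -0.146], TCP at [0.189, -0.49, 0.227] pointing down, gripper open.
Joint ranges: [-2.53, 2.53], [-0.77, 2.02], [0.04, 2.7], [-1, 4.14], [0.28, 2.66], [-3.11, 3.11]. Speed limits (rad/s): [2.57, 2.57, 3.14, 3.14, 3.14, 3.14].

INTERFACE

Orientations are given as [roll, pitch, yaw] about the fixed x, y, z axes, in that order (R = Rz(yaw) Ry(pitch) Rx(roll)).
In Python, from cell import telemetry, eyes, job gives the robot as it stands.
- The arm moves only by the tool apply_moves, never from a script. Its arguments are lists of equal length, an entry for each row: "delta_pos": the shift along the world's x, y, z each as a share of 0.4 m, from -1 to 1, a list of three; "dr": the turn, a rotation vector about the world's x, y, z each as a share of 0.5 rad, from -1 to 1, a list of three; "jaw": the opening, from 0 (shut) to 1 (fully open). A call has 1 to 8 rows; each row is the pose to reach, as a shift and turn from the pose commanded when the call began; what a row does not reach only later rows make up. A row lasts 1/12 s, in which the tool goes at most 41.7 mm and 7.16 degrees, less where a joint would pass 70% of its speed; a pose out of reach is approached as far as the arm can. A call with a number of a shift or a turn outside -1 to 1 is refused whole. A call with a gripper value outside its range is refused whole. The fingers move at their own pace and stop on an object; "force" is the grip in N (left out, the last holds). Time passes only in rows, so rows that repeat a pose let the fingers close. It gives the time, the measured TCP pose, the force, the opening and the grip force at its end, in the units of the state.
- telemetry.observe(): the state, without advancing time (a new reading comes with each control period).
- eyes.read_camera(name): name is "scene" or "top"; returns the picture (420x560x3 uint8, red, green, blue); there is no depth.
- eyes.camera_model(name): a dict with "vertical_fov" (degrees; the focal length in pixels is half the picture's height over the tangent of half this angle, whatever the lens; pixels are square), "cx", "cy" (the principal point, pixels), "rvec" (rotation vector, rad) and "tvec" (3), from world to camera coordinates, as OpenCV has them. Camera axes: x right, y down, z forward; pixel columns grow to the right and rows downward; lengths in m; the calibration is good to about 2 mm. A picture is of the moment at which its call begins. camera_model takes no time and is no camera call.
- job.hand_in(): hands the job in; it is judged then, once.
The state is a dict: "time": time; "qpos": joint angles; "qvel": joint speeds; "joint_efforts": joint torques, N m; "tool_pos": TCP position; "tool_rot": TCP orientation; "contact_force": force on the tool from outside, world axes, zero at the start; "torque": the same for the moment, N m; "opening": finger opening in m; "grip_force": force on a finger pad.
Only numpy, scipy, OpenCV 4.12 (cv2) and the standard library are available. Lean on these libraries where they do the work, as an engineer would, in place of code of your own. Each camera call takes 0.05 s, during which the arm holds its last target. There are 200 camera calls.

## Working session

There is one attempt and no reset: what is moved stays moved. The work goes in short steps, Python scripts to look and compute and a tool call to move; the robot and the scene stay as the last step left them, time stands still between calls to the robot, and variables do not carry over. Pictures are saved under pics/ and viewed, at most 17 in all, crops included, and the job is handed in when it is done.

Besides the shell and the picture viewer there is one more tool, called as a command line: name --argument value ..., lists and objects as JSON in quotes. apply_moves: Moves the arm, as the interface text tells. Its arguments: {"type":"object","properties":{"delta_pos":{"type":"array"},"dr":{"type":"array"},"jaw":{"type":"array"},"force":{"type":"number"}},"required":["delta_pos","dr","jaw"]}

```bash
ls; mkdir -p pics; cat > h.py <<'E'
import numpy as np, cv2
from cell import telemetry, eyes, job
def cam(n):
    m=eyes.camera_model(n); f=210/np.tan(np.radians(m['vertical_fov'])/2)
    return f,m['cx'],m['cy'],cv2.Rodrigues(np.array(m['rvec'],float))[0],np.array(m['tvec'],float)
def ray(n,u,v,z):
    f,cx,cy,R,t=cam(n); d=R.T@np.array([(u-cx)/f,(v-cy)/f,1]); o=-R.T@t
    return o+d*(z-o[2])/d[2]
def proj(n,p):
    f,cx,cy,R,t=cam(n); q=R@np.array(p)+t; return np.array([f*q[0]/q[2]+cx,f*q[1]/q[2]+cy])
def tri(u1,u2,n1='scene',n2='top'):
    A=[];b=[]
    for n,(u,v) in ((n1,u1),(n2,u2)):
        f,cx,cy,R,t=cam(n)
        for r,x in ((0,(u-cx)/f),(1,(v-cy)/f)):
            A.append(R[r]-x*R[2]); b.append(x*t[2]-t[r])
    return np.linalg.lstsq(np.array(A),np.array(b),rcond=None)[0]
def snap(n,name,box=None,s=1):
    im=cv2.cvtColor(eyes.read_camera(n),cv2.COLOR_RGB2BGR); cv2.imwrite(f'raw_{n}.png',im)
    if box: im=im[box[1]:box[3],box[0]:box[2]]
    cv2.imwrite(f'pics/{name}.png',cv2.resize(im,None,fx=s,fy=s,interpolation=cv2.INTER_CUBIC))
E
python3 - <<'E'
from h import *
for n in('scene','top'):
    snap(n,n+'0',None,1.42); m=eyes.camera_model(n); f,cx,cy,R,t=cam(n); print(m,f,-R.T@t)
print(telemetry.observe())
E
```

```text
pics
{'vertical_fov': 57.20832117079574, 'cx': 277.0683015611951, 'cy': 211.37931243011977, 'rvec': array([ 2.18406318,  1.14471582, -0.44679321]), 'tvec': array([-0.35281244, -0.30159547,  1.48769887])} 385.1007067364868 [ 1.20508314 -0.38934588  0.90822287]
{'vertical_fov': 57.19595245086388, 'cx': 276.4998181000603, 'cy': 209.8024242040096, 'rvec': array([ 2.09137734, -2.13167142,  0.19248918]), 'tvec': array([0.02574082, 0.62988431, 1.06651065])} 385.1996188859367 [ 4.09891866e-01 -6.09212976e-04  1.16912364e+00]
{'time': 0.1, 'qpos': array([-1.34897781e+00,  3.42680291e-01,  1.52492252e+00, -1.38066685e-05,
        1.27536351e+00, -1.46013598e-01]), 'qvel': array([-6.90044733e-04, -1.68056750e-03, -2.83438875e-03, -3.44233038e-04,
        2.70352364e-04, -1.94162038e-05]), 'joint_efforts': array([ 1.72568019e-03, -4.32004523e+01, -2.44694442e+01,  7.19467155e-02,
        5.26424136e-02, -4.08889980e-05]), 'tool_pos': array([ 0.18871819, -0.48953034,  0.22609995]), 'tool_rot': array([-3.14023168e+00, -1.86799352e-04,  3.67836014e-01]), 'contact_force': array([-0.01975048,  0.88906113, -0.25312644]), 'torque': array([ 0.05397812, -0.03510087,  0.04985199]), 'grip_force': 0.0, 'opening': 0.09167035863125307}
```

View pics/scene0.png

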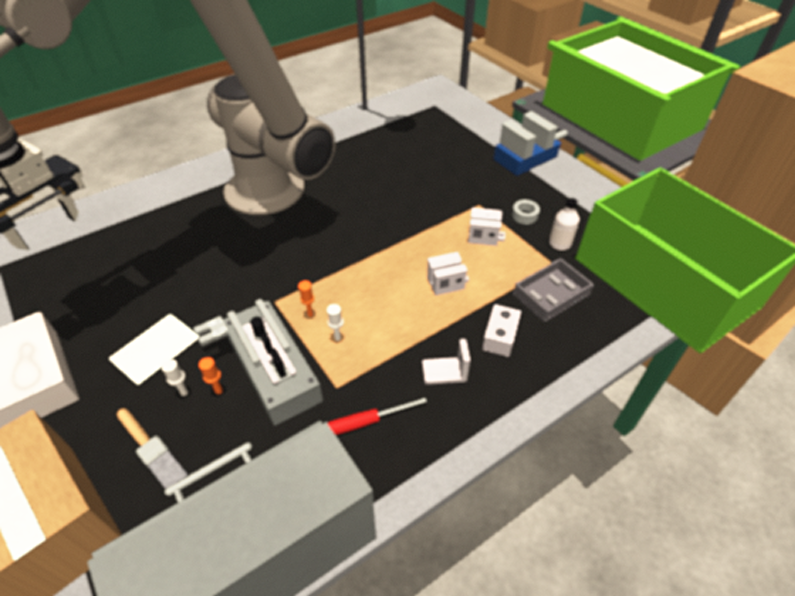

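View pics/top0.png

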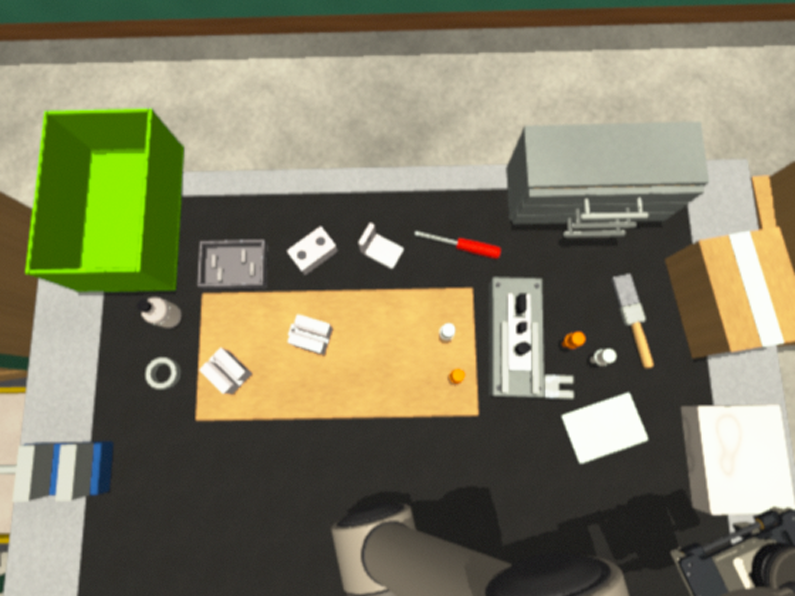

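Scene: two slotted brackets on the cardboard (top view ×1.42: (224,371) and (309,335)), the stand at (517,337), its notch arm at (560,387). Pin candidates: orange (457,376) and (573,340), white (447,332) and (604,356), and the black knob (522,348) in the stand. Only the black knob fits, as it stands in the bore. I'll confirm in an enlarged crop.

```bash
python3 - <<'E'
from h import *
a=cv2.imread('raw_top.png'); b=cv2.imread('raw_scene.png')
def c(im,x0,y0,x1,y1,w,h): return cv2.resize(im[y0:y1,x0:x1],(w,h),interpolation=cv2.INTER_CUBIC)
A=c(a,335,190,415,290,320,400)   #4x
B=c(b,130,200,235,300,420,400)  #4x
C=c(a,135,215,240,280,420,200)[:, :]  # ~4x/3
D=c(b,295,140,365,210,320,200)
top=np.hstack([A,B]); bot=np.hstack([C,D]); cv2.imwrite('pics/comp1.png',np.vstack([top,bot]))
E
```

```text
(no output)
```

View pics/comp1.png

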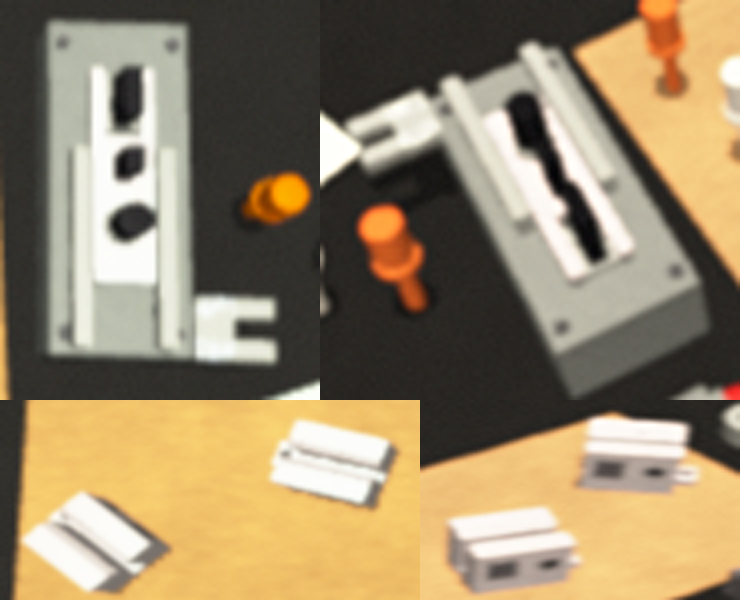

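The crop confirms it: the black round knob in the stand's keeper (raw top ≈ (368,245)) is the pin. The tab is at ≈(367,230), the gauge grip at ≈(366,214) and the notch at ≈(398,272). Both lugs are on the scene view's right side. Now measuring.

```bash
python3 - <<'E'
from h import *
a=cv2.imread('raw_top.png'); b=cv2.imread('raw_scene.png')
hs={}
for n,im in(('top',a),('scene',b)): hs[n]=cv2.cvtColor(im,cv2.COLOR_BGR2HSV)
def blobs(n,mask,x0,y0,x1,y1,amin=8):
    m=np.zeros_like(mask); m[y0:y1,x0:x1]=mask[y0:y1,x0:x1]
    k,l,s,c=cv2.connectedComponentsWithStats(m)
    out=[]
    for i in range(1,k):
        if s[i,4]>=amin:
            cn=cv2.findContours((l==i).astype(np.uint8),0,2)[0][0]; r=cv2.minAreaRect(cn)
            out.append((c[i].round(1),s[i].tolist(),np.round(cv2.boxPoints(r),1).tolist()))
    for o in out: print(n,*o)
    return out
ht=hs['top'];hc=hs['scene']
print('stand');blobs('top',((ht[...,1]<70)&(ht[...,2]>90)).astype(np.uint8),340,190,410,285)
print('dark');blobs('top',(ht[...,2]<75).astype(np.uint8),355,203,376,262)
blobs('scene',(hc[...,2]<75).astype(np.uint8),168,215,207,270)
print('br');blobs('top',((ht[...,1]<45)&(ht[...,2]>185)).astype(np.uint8),137,215,240,282)
blobs('scene',((hc[...,1]<60)&(hc[...,2]>190)).astype(np.uint8),295,140,360,210)
print('angles: notch row vals'); print(ht[262:284,383:408,2])
E
```

```text
stand
top [367.1 241.3] [346, 195, 59, 86, 3173] [[346.0, 195.0], [404.0, 195.0], [404.0, 280.0], [346.0, 280.0]]
dark
top [366.3 213.7] [363, 207, 7, 14, 78] [[363.0, 207.0], [369.0, 207.0], [369.0, 220.0], [363.0, 220.0]]
top [366.6 230.5] [364, 228, 6, 6, 31] [[364.0, 228.0], [369.0, 228.0], [369.0, 233.0], [364.0, 233.0]]
top [367.3 245.1] [363, 242, 10, 8, 57] [[361.6000061035156, 244.1999969482422], [370.3999938964844, 239.8000030517578], [373.20001220703125, 245.39999389648438], [364.3999938964844, 249.8000030517578]]
scene [171.2 216. ] [168, 215, 10, 4, 25] [[168.0, 215.0], [177.0, 215.0], [177.0, 218.0], [168.0, 218.0]]
scene [200.2 226.6] [192, 215, 15, 24, 59] [[191.6999969482422, 215.1999969482422], [194.0, 213.8000030517578], [208.1999969482422, 236.60000610351562], [206.0, 238.0]]
scene [188. 242.] [177, 223, 24, 42, 231] [[174.89999389648438, 225.5], [182.10000610351562, 222.0], [201.89999389648438, 263.1000061035156], [194.6999969482422, 266.6000061035156]]
scene [170.8 263.3] [168, 252, 10, 18, 92] [[168.0, 269.0], [168.0, 252.0], [177.0, 252.0], [177.0, 269.0]]
br

[... 2540 characters left out ...]
50 250 245 238 236 235 235 235 235 234
  233 227 187 106  53  48  52]
 [163 230 242 242 246 247 245 245 245 245 239 233 232 231 231 231 232 232
  233 228 191 106  53  48  53]
 [121 177 195 199 214 220 216 211 209 209 203 203 203 206 206 206 211 211
  215 214 177 101  52  51  51]
 [ 67  95 105 110 125 133 130 125 127 124 126 132 136 134 140 139 144 146
  149 153 127  76  51  50  49]
 [ 46  52  50  52  56  59  60  59  59  60  58  64  65  68  73  73  76  75
   79  83  72  57  51  48  48]
 [ 48  46  48  43  42  43  45  44  45  43  44  45  44  47  49  47  49  51
   50  50  51  47  48  50  50]
 [ 48  49  48  50  48  48  47  47  47  48  50  47  49  49  47  48  50  47
   49  49  49  50  48  50  49]]
```

```bash
python3 - <<'E'
from h import *
g=cv2.cvtColor(cv2.imread('raw_top.png'),cv2.COLOR_BGR2GRAY).astype(float)
for r in(200,225,240,255,268): print(r,g[r,340:388].astype(int).tolist())
for c in(352,364,372): print(c,g[188:205,c].astype(int).tolist(),g[258:285,c].astype(int).tolist())
n=ray('top',396.0,272.2,.07);print('notch',n)
for (u,v),z in (((346.5,195.5),.06),((382,196),.06),((347,278),.06),((382.4,278.3),.06)): print(ray('top',u,v,z))
E
```

```text
200 [49, 48, 48, 51, 60, 67, 95, 145, 162, 133, 116, 128, 155, 175, 180, 182, 183, 183, 184, 186, 185, 185, 184, 186, 185, 185, 184, 185, 186, 186, 185, 184, 185, 185, 186, 178, 153, 136, 131, 148, 164, 126, 72, 51, 47, 50, 49, 49]
225 [46, 45, 46, 52, 59, 67, 85, 134, 174, 185, 185, 185, 184, 187, 191, 189, 179, 190, 247, 252, 252, 252, 251, 251, 250, 247, 244, 233, 227, 227, 235, 247, 249, 234, 201, 189, 187, 186, 185, 184, 185, 168, 99, 49, 46, 47, 49, 46]
240 [48, 47, 47, 52, 62, 68, 86, 134, 176, 186, 186, 173, 145, 181, 228, 236, 232, 226, 241, 251, 252, 252, 252, 251, 249, 243, 225, 206, 193, 180, 199, 228, 243, 231, 190, 222, 233, 233, 226, 198, 185, 169, 111, 60, 49, 46, 50, 48]
255 [47, 47, 47, 51, 58, 66, 88, 138, 180, 190, 189, 180, 158, 185, 229, 237, 234, 227, 240, 251, 252, 252, 253, 252, 252, 253, 252, 252, 253, 253, 252, 253, 252, 247, 199, 222, 234, 234, 230, 207, 188, 173, 136, 79, 48, 46, 47, 46]
268 [47, 49, 48, 50, 61, 67, 88, 138, 181, 191, 192, 182, 153, 167, 227, 237, 238, 231, 205, 187, 189, 190, 190, 189, 186, 186, 187, 189, 186, 187, 186, 185, 173, 132, 13
[... 201 characters left out ...]
 153, 149, 135, 116, 104, 103, 110, 129, 157, 167, 128, 70, 45, 46, 47, 49, 47]
364 [45, 48, 47, 46, 47, 49, 57, 99, 153, 181, 184, 184, 185, 185, 183, 183, 185] [252, 250, 228, 191, 185, 185, 185, 184, 184, 185, 186, 189, 188, 190, 188, 187, 188, 189, 189, 182, 149, 95, 54, 47, 47, 49, 49]
372 [46, 48, 48, 47, 49, 47, 51, 89, 152, 179, 183, 184, 185, 186, 185, 185, 188] [252, 251, 236, 199, 178, 178, 180, 180, 175, 173, 173, 177, 180, 183, 181, 182, 182, 182, 182, 179, 157, 110, 57, 43, 46, 45, 47]
notch [ 0.44335612 -0.31840808  0.07      ]
[ 0.66941712 -0.19341245  0.06      ]
[ 0.66568053 -0.29750096  0.06      ]
[ 0.42996869 -0.1821721   0.06      ]
[ 0.4273601  -0.28177505  0.06      ]
```

```bash
python3 - <<'E'
from h import *
C=[ray('top',u,v,.06)[:2] for u,v in((346.55,195.3),(381.3,195.6),(346.85,278.1),(382.4,278.9))]
P=np.array([[120,50],[120,-50],[-120,50],[-120,-50]])/1e3
C=np.array(C);c=C.mean(0);q=C-c
th=np.arctan2((P[:,0]*q[:,1]-P[:,1]*q[:,0]).sum(),(P*q).sum());print('stand',c,th)
R=np.array([[np.cos(th),-np.sin(th)],[np.sin(th),np.cos(th)]])
print('resid mm',((P@R.T-q)*1e3).round(1).tolist())
for nm,x,y,z in(('gauge',60,0,116),('tab',12,0,116),('pin',-30,0,119),('notch',-100,-85,70)):
    w=np.r_[c+R@np.array([x,y])/1e3,z/1e3]; print(nm,w.round(4),proj('top',w).round(1),proj('scene',w).round(1))
a=cv2.imread('raw_top.png');b=cv2.imread('raw_scene.png')
def cr(im,x0,y0,x1,y1,s): return cv2.resize(im[y0:y1,x0:x1],None,fx=s,fy=s,interpolation=cv2.INTER_CUBIC)
A=cr(a,136,240,180,284,8);B=cr(a,198,212,242,256,8)
D=cr(b,295,140,361,168,5);S=cr(b,168,215,212,272,4)
o=np.zeros((590,710,3),np.uint8);o[:352,:352]=A;o[:352,356:708]=B;o[356:356+228,356:356+176]=S
L=cr(b,295,140,361,205,3.5);o[356:356+L.shape[0],:L.shape[1]]=L
cv2.imwrite('pics/comp2.png',o)
E
```

```text
stand [ 0.54808591 -0.23812945] -0.05067449335841345
resid mm [[0.4, -0.7], [-1.5, 1.4], [1.1, -0.4], [0.0, -0.3]]
gauge [ 0.608  -0.2412  0.116 ] [368.2 212. ] [194.8 249.7]
tab [ 0.5601 -0.2387  0.116 ] [368.4 229.2] [187.4 237. ]
pin [ 0.5181 -0.2366  0.119 ] [368.9 244.3] [181.  225.7]
notch [ 0.4439 -0.318   0.07  ] [395.8 272. ] [146.3 232.9]
```

View pics/comp2.png

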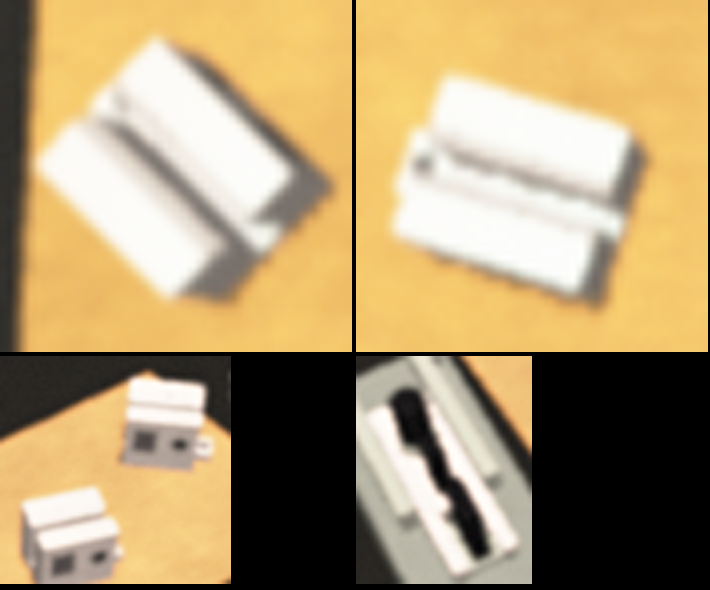

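```bash
python3 - <<'E'
from h import *
def rw(p,x0,y0,s): return (p[0]+.5)/s-.5+x0,(p[1]+.5)/s-.5+y0
br={1:(136,240,[(157,37),(38,162),(175,298),(292,178)]),2:(198,212,[(447-356,72),(393-356,235),(582-356,295),(635-356,128)])}
for k,(x0,y0,cs) in br.items():
    W=np.array([ray('top',*rw(c,x0,y0,8),.06)[:2] for c in cs])
    lug=(W[0]+W[1])/2; pl=(W[2]+W[3])/2; d=lug-pl; s=(W[3]+W[0])/2-(W[2]+W[1])/2
    yaw=np.arctan2(d[1],d[0]); c=W.mean(0); u=d/np.linalg.norm(d)
    print(k,'c',c.round(4),'yaw',yaw.round(3),'side yaw',np.arctan2(s[1],s[0]).round(3),'L',np.linalg.norm(d).round(4),np.linalg.norm(s).round(4),'plain',(c-.02*u).round(4),'lug',(c+.02*u).round(4))
    for z in(.06,): print([proj('scene',np.r_[w,z]).round(1).tolist() for w in W])
print('tri br2 corner',tri(rw((22,146),295,140,3.5),rw((582-356,295),198,212,8)))
print('tri br1 corner',tri(rw((124,46),295,140,3.5),rw((175,298),136,240,8)))
print('tri pin', tri((180.7,225.5),(369,244.5)))
E
```

```text
1 c [0.489  0.3622] yaw 0.794 side yaw -0.758 L 0.0719 0.0592 plain [0.475  0.3479] lug [0.503  0.3764]
[[353.0, 160.3], [353.3, 148.8], [332.5, 146.9], [331.2, 157.8]]
2 c [0.5616 0.187 ] yaw 1.254 side yaw -0.303 L 0.0725 0.0629 plain [0.5554 0.168 ] lug [0.5679 0.206 ]
[[329.8, 191.0], [322.3, 177.7], [300.7, 182.2], [307.6, 196.0]]
tri br2 corner [0.52009228 0.1620095  0.06342502]
tri br1 corner [0.4402715  0.35974993 0.03266644]
tri pin [ 0.51742193 -0.23702306  0.1193485 ]
```

apply_moves --delta_pos '[[0.1, 0.1, 0], [0.2, 0.2, 0], [0.3, 0.3, 0], [0.4, 0.4, 0], [0.5, 0.5, 0], [0.6, 0.6, 0], [0.7, 0.63, 0], [0.8, 0.63, 0]]' --dr '[[0, 0, -0.1], [0, 0, -0.2], [0, 0, -0.3], [0, 0, -0.4], [0, 0, -0.5], [0, 0, -0.6], [0, 0, -0.7], [0, 0, -0.83]]' --jaw '[0.45, 0.45, 0.45, 0.45, 0.45, 0.45, 0.45, 0.45]' --force 30

```text
time: 0.77
tool_pos: [0.4376, -0.2685, 0.2268]
tool_rot: [-3.141, 0.001, -0.049]
contact_force: [0.9, -0.9, -0.1]
opening: 0.0437
grip_force: 0.0
```

apply_moves --delta_pos '[[0, 0, 0], [0, 0, 0], [0, 0, 0]]' --dr '[[0, 0, 0], [0, 0, 0], [0, 0, 0]]' --jaw '[0.45, 0.45, 0.45]'

```text
time: 1.02
tool_pos: [0.4366, -0.2709, 0.2262]
tool_rot: [-3.141, 0.001, -0.046]
contact_force: [-0.3, 0.7, -0.4]
opening: 0.0412
grip_force: 0.0
```

apply_moves --delta_pos '[[0.1, 0.04, -0.03], [0.203, 0.085, -0.1], [0.203, 0.085, -0.2], [0.203, 0.085, -0.25], [0.203, 0.085, -0.25], [0.203, 0.085, -0.25]]' --dr '[[0, 0, -0.01], [0, 0, -0.01], [0, 0, -0.01], [0, 0, -0.01], [0, 0, -0.01], [0, 0, -0.01]]' --jaw '[0.45, 0.45, 0.45, 0.45, 0.45, 0.45]'

```text
time: 1.52
tool_pos: [0.5166, -0.2378, 0.126]
tool_rot: [-3.14, 0.003, -0.054]
contact_force: [0.8, -0.7, 0.6]
opening: 0.0416
grip_force: 0.0
```

```bash
python3 - <<'E'
from h import *
im=np.vstack([cv2.cvtColor(eyes.read_camera('scene'),cv2.COLOR_RGB2BGR)[195:275,140:250]])
im2=cv2.cvtColor(eyes.read_camera('top'),cv2.COLOR_RGB2BGR)[195:275,325:415]
cv2.imwrite('pics/a1.png',cv2.resize(np.hstack([im,im2]),None,fx=4,fy=4,interpolation=cv2.INTER_CUBIC))
print(telemetry.observe()['tool_pos'])
E
```

```text
[ 0.51833375 -0.23877983  0.12880282]
```

View pics/a1.png

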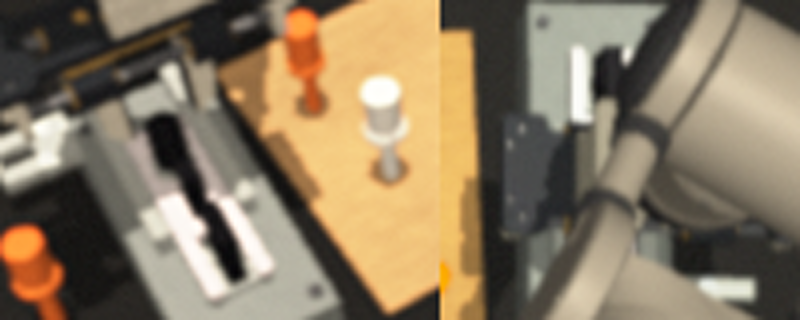

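The fingers straddle the knob (scene crop ≈(165,130)), so I descend and close.

apply_moves --delta_pos '[[0, 0, -0.05], [0, 0, -0.1], [0, 0, -0.1], [0, 0, -0.1], [0, 0, -0.1], [0, 0, -0.1], [0, 0, -0.1], [0, 0, -0.1]]' --dr '[[0, 0, 0], [0, 0, 0], [0, 0, 0], [0, 0, 0], [0, 0, 0], [0, 0, 0], [0, 0, 0], [0, 0, 0]]' --jaw '[0.45, 0.45, 0.1, 0.1, 0.1, 0.1, 0.1, 0.1]' --force 30

```text
time: 2.28
tool_pos: [0.5192, -0.2382, 0.089]
tool_rot: [3.139, -0.003, -0.052]
contact_force: [-2.0, -1.8, 6.8]
opening: 0.0253
grip_force: 30.0
```

apply_moves --delta_pos '[[0, 0, 0], [0, 0, 0], [0, 0, 0], [0, 0, 0.02], [0, 0, 0.04], [0, 0, 0.04]]' --dr '[[0, 0, 0], [0, 0, 0], [0, 0, 0], [0, 0, 0], [0, 0, 0], [0, 0, 0]]' --jaw '[0.1, 0.1, 0.1, 0.1, 0.1, 0.1]'

```text
time: 2.78
tool_pos: [0.5193, -0.2375, 0.105]
tool_rot: [3.14, -0.003, -0.052]
contact_force: [1.1, -0.0, -1.3]
opening: 0.0256
grip_force: 30.0
```

apply_moves --delta_pos '[[0, 0, 0.08], [0, 0, 0.15], [-0.06, -0.06, 0.15], [-0.12, -0.12, 0.15], [-0.186, -0.2, 0.15], [-0.186, -0.203, 0.15], [-0.186, -0.203, 0.15], [-0.186, -0.203, 0.15]]' --dr '[[0, 0, 0], [0, 0, 0], [0, 0, 0], [0, 0, 0], [0, 0, 0], [0, 0, 0], [0, 0, 0], [0, 0, 0]]' --jaw '[0.1, 0.1, 0.1, 0.1, 0.1, 0.1, 0.1, 0.1]'

```text
time: 3.45
tool_pos: [0.4439, -0.3181, 0.1628]
tool_rot: [-3.141, -0.0, -0.053]
contact_force: [-0.3, 0.3, -1.2]
opening: 0.0256
grip_force: 30.0
```

```bash
python3 - <<'E'
from h import *
snap('scene','a2',(100,180,230,270),6)
print(telemetry.observe()['tool_pos'])
for z in(.07,.1,.13,.15): print(z,proj('scene',[.4438,-.3182,z]))
E
```

```text
[ 0.44431778 -0.31762077  0.16275284]
0.07 [146.20380782 232.92856915]
0.1 [143.30840391 226.08095992]
0.13 [140.2866869  218.93462113]
0.15 [138.19789289 213.99463846]
```

View pics/a2.png

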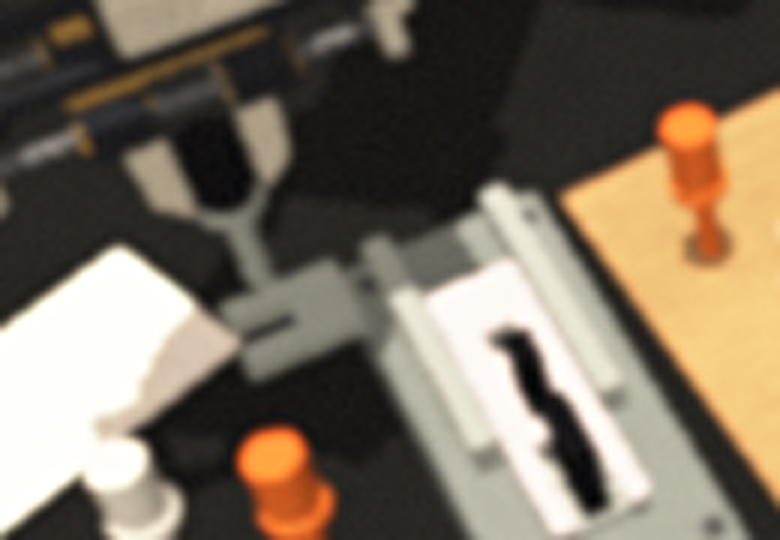

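The pin tip sits at crop (262,284), where the notch axis projects. Lowering it in.

apply_moves --delta_pos '[[0, 0, -0.04], [0, 0, -0.06], [0, 0, -0.075], [0, 0, -0.09], [0, 0, -0.105], [0, 0, -0.12]]' --dr '[[0, 0, 0], [0, 0, 0], [0, 0, 0], [0, 0, 0], [0, 0, 0], [0, 0, 0]]' --jaw '[0.1, 0.1, 0.1, 0.1, 0.1, 0.1]'

```text
time: 4.0
tool_pos: [0.4443, -0.3182, 0.1144]
tool_rot: [3.141, -0.0, -0.051]
contact_force: [-0.5, -2.0, -0.1]
opening: 0.0252
grip_force: 30.0
```

apply_moves --delta_pos '[[0, 0, -0.03], [0, 0, -0.055], [0, 0, -0.07], [0, 0, -0.075], [0, 0, -0.075], [0, 0, -0.075]]' --dr '[[0, 0, 0], [0, 0, 0], [0, 0, 0], [0, 0, 0], [0, 0, 0], [0, 0, 0]]' --jaw '[0.1, 0.1, 0.1, 0.1, 0.1, 0.1]'

```text
time: 4.5
tool_pos: [0.4437, -0.3182, 0.0846]
tool_rot: [-3.141, 0.001, -0.052]
contact_force: [0.3, -1.6, -1.9]
opening: 0.0252
grip_force: 30.0
```

apply_moves --delta_pos '[[0, 0, 0], [0, 0, 0], [0, 0, 0], [0, 0, 0], [0, 0, 0.05], [0, 0, 0.12], [0, 0, 0.2], [0, 0, 0.2]]' --dr '[[0, 0, 0], [0, 0, 0], [0, 0, 0], [0, 0, 0], [0, 0, 0], [0, 0, 0], [0, 0, 0], [0, 0, 0]]' --jaw '[0.45, 0.45, 0.45, 0.45, 0.45, 0.45, 0.4, 0.4]'

```text
time: 5.17
tool_pos: [0.4463, -0.3202, 0.1708]
tool_rot: [3.135, -0.008, -0.052]
contact_force: [1.1, -0.3, 0.9]
opening: 0.037
grip_force: 0.0
```

apply_moves --delta_pos '[[0.1, 0.07, 0], [0.2, 0.14, 0], [0.291, 0.197, 0], [0.291, 0.197, -0.05], [0.291, 0.197, -0.12], [0.291, 0.197, -0.17], [0.291, 0.197, -0.17], [0.291, 0.197, -0.17]]' --dr '[[0, 0, 0], [0, 0, 0], [0, 0, 0], [0, 0, 0], [0, 0, 0], [0, 0, 0], [0, 0, 0], [0, 0, 0]]' --jaw '[0.4, 0.4, 0.4, 0.4, 0.4, 0.4, 0.4, 0.4]'

```text
time: 5.83
tool_pos: [0.5597, -0.239, 0.0959]
tool_rot: [-3.14, 0.002, -0.052]
contact_force: [0.4, 0.5, 0.8]
opening: 0.0365
grip_force: 0.0
```

apply_moves --delta_pos '[[0, 0, 0], [0, 0, 0], [0, 0, 0], [0, 0, 0], [0, 0, 0], [0, 0, 0], [0, 0, 0]]' --dr '[[0, 0, 0], [0, 0, 0], [0, 0, 0], [0, 0, 0], [0, 0, 0], [0, 0, 0], [0, 0, 0]]' --jaw '[0, 0, 0, 0, 0, 0, 0]'

```text
time: 6.42
tool_pos: [0.5607, -0.241, 0.0981]
tool_rot: [3.139, -0.002, -0.053]
contact_force: [-1.8, -5.4, 5.1]
opening: 0.0138
grip_force: 30.0
```

```bash
python3 - <<'E'
from h import *
snap('scene','a3',(100,180,230,280),6)
print(telemetry.observe())
E
```

```text
{'time': 6.4667, 'qpos': array([-0.53070584,  0.61461843,  1.44805673, -0.00163172,  1.07569364,
        1.09335091]), 'qvel': array([ 2.45229198e-03, -9.24401237e-04, -4.26131450e-04, -1.19396708e-03,
        1.40960659e-03,  8.40611846e-05]), 'joint_efforts': array([ 3.29955652e+00, -5.11400592e+01, -1.98171294e+01,  1.47310406e+00,
        3.28176627e-01,  3.98923794e-02]), 'tool_pos': array([ 0.5607037 , -0.24100238,  0.09811727]), 'tool_rot': array([ 3.13883407e+00, -2.20193672e-03, -5.24844268e-02]), 'contact_force': array([-0.40334737, -4.4437918 ,  4.13012185]), 'torque': array([-0.75692816,  0.20827075,  0.04457676]), 'grip_force': 30.003801584243774, 'opening': 0.013690882310556448}
```

View pics/a3.png

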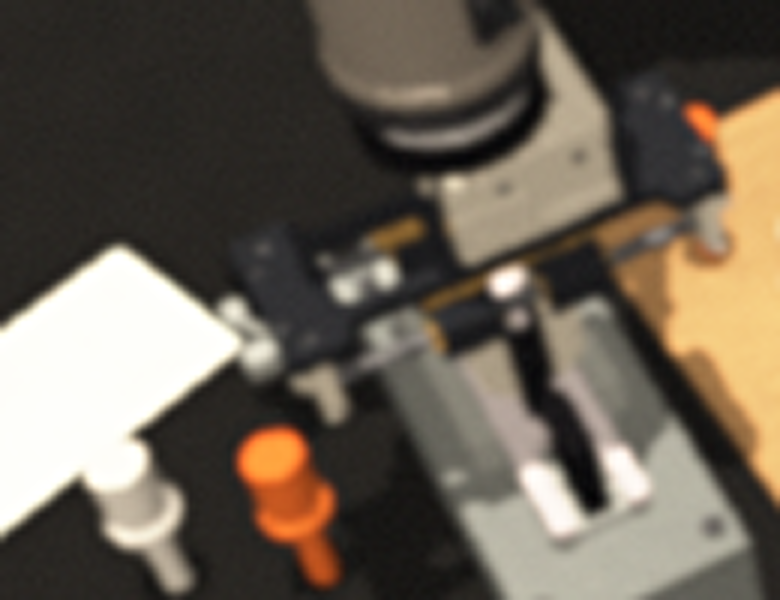

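The fingers grip the tab (crop ≈(520,330)). Opening the keeper.

apply_moves --delta_pos '[[-0.01, -0.005, 0], [-0.04, -0.003, 0], [-0.08, -0.001, 0], [-0.12, 0.001, 0], [-0.15, 0.003, 0], [-0.162, 0.003, 0], [-0.165, 0.003, 0], [-0.168, 0.003, 0]]' --dr '[[0, 0, 0], [0, 0, 0], [0, 0, 0], [0, 0, 0], [0, 0, 0], [0, 0, 0], [0, 0, 0], [0, 0, 0]]' --jaw '[0, 0, 0, 0, 0, 0, 0, 0]'

```text
time: 7.13
tool_pos: [0.4958, -0.2379, 0.0981]
tool_rot: [3.141, -0.007, -0.053]
contact_force: [13.2, 3.1, 0.5]
opening: 0.014
grip_force: 30.0
```

apply_moves --delta_pos '[[0, 0, 0], [0, 0, 0]]' --dr '[[0, 0, 0], [0, 0, 0]]' --jaw '[0, 0]'

```text
time: 7.3
tool_pos: [0.4959, -0.2379, 0.0981]
tool_rot: [3.141, -0.007, -0.053]
contact_force: [8.6, 2.7, 2.9]
opening: 0.0138
grip_force: 30.0
```

apply_moves --delta_pos '[[0, 0, 0], [0, 0, 0], [0, 0, 0], [0, 0, 0], [0, 0, 0.05], [0, 0, 0.12], [0, 0, 0.15], [0, 0, 0.15]]' --dr '[[0, 0, 0], [0, 0, 0], [0, 0, 0], [0, 0, 0], [0, 0, 0], [0, 0, 0], [0, 0, 0], [0, 0, 0]]' --jaw '[0.4, 0.4, 0.4, 0.4, 0.4, 0.4, 0.4, 0.4]'

```text
time: 7.97
tool_pos: [0.4943, -0.2392, 0.1596]
tool_rot: [3.139, -0.005, -0.052]
contact_force: [-0.1, 0.4, 0.5]
opening: 0.0366
grip_force: 0.0
```

apply_moves --delta_pos '[[0.08, 0, 0], [0.18, 0, 0], [0.28, -0.012, 0], [0.28, -0.012, -0.05], [0.28, -0.012, -0.12], [0.28, -0.012, -0.17], [0.28, -0.012, -0.192], [0.28, -0.012, -0.192]]' --dr '[[0, 0, 0], [0, 0, 0], [0, 0, 0], [0, 0, 0], [0, 0, 0], [0, 0, 0], [0, 0, 0], [0, 0, 0]]' --jaw '[0.4, 0.4, 0.4, 0.4, 0.4, 0.4, 0.4, 0.4]'

```text
time: 8.63
tool_pos: [0.6031, -0.2422, 0.0763]
tool_rot: [-3.139, 0.006, -0.052]
contact_force: [-0.5, -0.2, 0.8]
opening: 0.0367
grip_force: 0.0
```

apply_moves --delta_pos '[[0, 0, 0], [0, 0, 0], [0, 0, 0], [0, 0, 0], [0, 0, 0], [0, 0, 0], [0, 0, 0]]' --dr '[[0, 0, 0], [0, 0, 0], [0, 0, 0], [0, 0, 0], [0, 0, 0], [0, 0, 0], [0, 0, 0]]' --jaw '[0, 0, 0, 0, 0, 0, 0]' --force 45

```text
time: 9.22
tool_pos: [0.6056, -0.2435, 0.0814]
tool_rot: [3.14, -0.002, -0.052]
contact_force: [-0.6, -0.3, 6.4]
opening: 0.0138
grip_force: 45.0
```

```bash
python3 - <<'E'
from h import *
snap('scene','a4',(100,180,230,280),6)
print(telemetry.observe())
E
```

```text
{'time': 9.2667, 'qpos': array([-4.99483397e-01,  7.03597374e-01,  1.32476741e+00, -1.56656213e-04,
        1.11083857e+00,  1.12365300e+00]), 'qvel': array([-0.00051108, -0.00027173, -0.00125573, -0.00250461, -0.00049251,
       -0.00081835]), 'joint_efforts': array([ 2.16564923e-01, -5.46776855e+01, -2.09336382e+01,  9.45521495e-02,
       -3.15242875e-01, -1.41684993e-02]), 'tool_pos': array([ 0.60563574, -0.24347226,  0.08139576]), 'tool_rot': array([ 3.14043282e+00, -2.09361991e-03, -5.22694806e-02]), 'contact_force': array([-0.81498901, -1.3711011 ,  6.36153617]), 'torque': array([ 0.08930491,  0.10772369, -0.06573106]), 'grip_force': 45.00064730644226, 'opening': 0.013795118362075736}
```

View pics/a4.png

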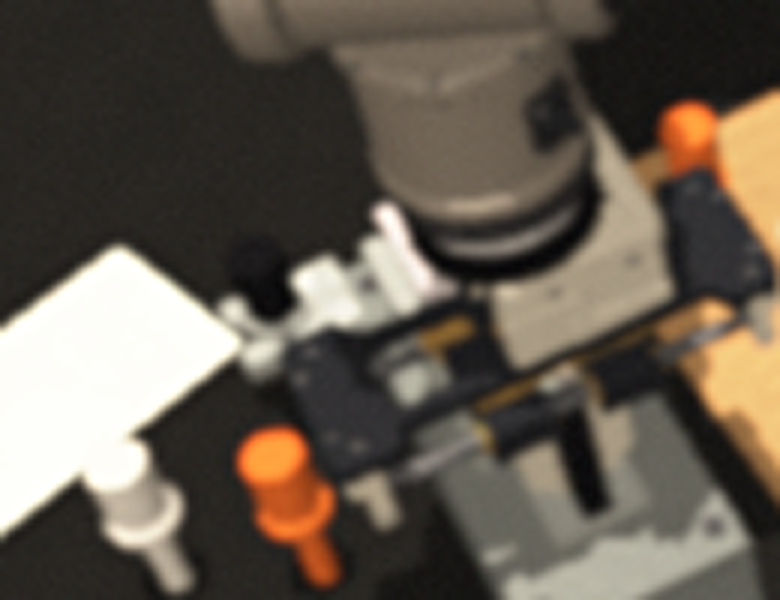

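The pin hangs in the notch (crop (260,275)) and the gauge grip is pinched. Lift and travel to the left bracket.

apply_moves --delta_pos '[[0, 0, 0.05], [0, 0, 0.12], [0, 0, 0.2], [0, 0.02, 0.29], [-0.02, 0.1, 0.34], [-0.04, 0.2, 0.34], [-0.06, 0.3, 0.34], [-0.08, 0.4, 0.34]]' --dr '[[0, 0, 0], [0, 0, 0], [0, 0, 0], [0, 0, 0], [0, 0, 0.1], [0, 0, 0.2], [0, 0, 0.3], [0, 0, 0.4]]' --jaw '[0, 0, 0, 0, 0, 0, 0, 0]'

```text
time: 9.93
tool_pos: [0.5722, -0.0817, 0.2161]
tool_rot: [3.142, -0.0, 0.149]
contact_force: [0.7, 0.5, -1.8]
opening: 0.0136
grip_force: 45.0
```

apply_moves --delta_pos '[[-0.02, 0.1, 0], [-0.04, 0.2, 0], [-0.06, 0.3, 0], [-0.08, 0.4, 0], [-0.1, 0.5, 0], [-0.12, 0.6, 0], [-0.14, 0.7, 0], [-0.16, 0.8, 0]]' --dr '[[0, 0, 0.1], [0, 0, 0.2], [0, 0, 0.3], [0, 0, 0.4], [0, 0, 0.5], [0, 0, 0.6], [0, 0, 0.7], [0, 0, 0.8]]' --jaw '[0, 0, 0, 0, 0, 0, 0, 0]'

```text
time: 10.6
tool_pos: [0.508, 0.2387, 0.2159]
tool_rot: [3.142, 0.0, 0.55]
contact_force: [1.1, -0.3, -1.8]
opening: 0.0133
grip_force: 45.0
```

apply_moves --delta_pos '[[0, 0, 0], [0, 0, 0], [0, 0, 0]]' --dr '[[0, 0, 0], [0, 0, 0], [0, 0, 0]]' --jaw '[0, 0, 0]'

```text
time: 10.85
tool_pos: [0.5088, 0.2367, 0.2156]
tool_rot: [3.141, 0.001, 0.548]
contact_force: [-0.3, 0.2, -2.7]
opening: 0.0138
grip_force: 45.0
```

apply_moves --delta_pos '[[-0.03, 0.1, 0], [-0.06, 0.2, -0.03], [-0.085, 0.278, -0.06], [-0.085, 0.278, -0.1], [-0.085, 0.278, -0.13], [-0.085, 0.278, -0.13], [-0.085, 0.278, -0.13]]' --dr '[[0, 0, 0.2], [0, 0, 0.4], [0, 0, 0.49], [0, 0, 0.49], [0, 0, 0.49], [0, 0, 0.49], [0, 0, 0.49]]' --jaw '[0, 0, 0, 0, 0, 0, 0]'

```text
time: 11.43
tool_pos: [0.4756, 0.3466, 0.1635]
tool_rot: [-3.142, 0.002, 0.791]
contact_force: [-0.2, 0.1, -1.3]
opening: 0.0139
grip_force: 45.0
```

```bash
python3 - <<'E'
from h import *
a=cv2.cvtColor(eyes.read_camera('scene'),cv2.COLOR_RGB2BGR);b=cv2.cvtColor(eyes.read_camera('top'),cv2.COLOR_RGB2BGR)
cv2.imwrite('raw_scene.png',a);cv2.imwrite('raw_top.png',b)
A=cv2.resize(a[105:205,290:380],None,fx=5.5,fy=5.5,interpolation=cv2.INTER_CUBIC);B=cv2.resize(b[210:290,130:190],(300,400),interpolation=cv2.INTER_CUBIC)
o=np.zeros((550,795,3),np.uint8);o[:,:495]=A;o[:400,495:]=B;cv2.imwrite('pics/a5.png',o)
s=telemetry.observe();print(s['tool_pos'],s['tool_rot'])
t=s['tool_pos'];yaw=s['tool_rot'][2];u=np.array([np.cos(yaw),np.sin(yaw),0])
zo=t[2]-.0205
for dx in(-.015,.015):
    p=np.r_[t[:2],zo-.046]+dx*u; print('tip',dx,(proj('scene',p)-[290,105])*5.5)
for nm,(x,y) in dict(lugtop=(.035,0),plaintop=(-.035,0),c0=(.035,.03),c1=(.035,-.03),c2=(-.035,-.03),c3=(-.035,.03)).items():
    c=np.array([.489,.3622]);d=np.array([np.cos(.794),np.sin(.794)]);n=np.array([-d[1],d[0]])
    print(nm,(proj('scene',np.r_[c+x*d+y*n,.06])-[290,105])*5.5)
E
```

```text
[0.47622405 0.34719373 0.16496192] [ 3.14097534e+00 -1.38510489e-03  7.90596754e-01]
tip -0.015 [238.32105966 211.97553354]
tip 0.015 [288.14892216 217.17721784]
lugtop [345.76894676 271.97823316]
plaintop [231.73253426 259.99709007]
c0 [347.95991681 241.20584896]
c1 [343.51108841 303.69007008]
c2 [227.76050354 291.31676078]
c3 [235.58765295 229.59927688]
```

View pics/a5.png

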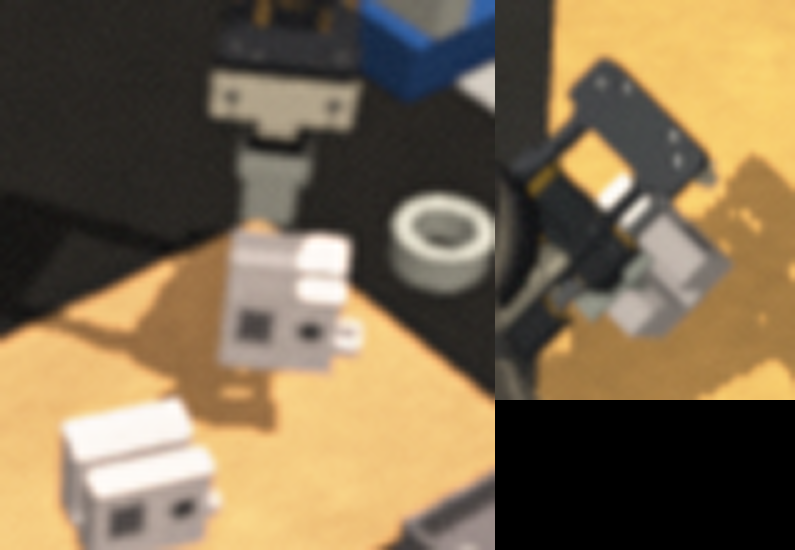

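The blade (scene crop x 244–297) hangs above the bracket's plain end, shifted about 4 mm toward the lug. The bracket is where I measured it, slot gap at crop y≈270. I'll correct the shift and lower.

apply_moves --delta_pos '[[-0.0075, -0.004, -0.03], [-0.0075, -0.004, -0.07], [-0.0075, -0.004, -0.09], [-0.0075, -0.004, -0.105], [-0.0075, -0.004, -0.12], [-0.0075, -0.004, -0.135]]' --dr '[[0, 0, 0], [0, 0, 0], [0, 0, 0], [0, 0, 0], [0, 0, 0], [0, 0, 0]]' --jaw '[0, 0, 0, 0, 0, 0]'

```text
time: 12.03
tool_pos: [0.4727, 0.3466, 0.1102]
tool_rot: [3.141, -0.001, 0.792]
contact_force: [-1.2, 0.0, -1.3]
opening: 0.0138
grip_force: 45.0
```

apply_moves --delta_pos '[[0, 0, -0.02], [0, 0, -0.04], [0, 0, -0.055], [0, 0, -0.068], [0, 0, -0.074], [0, 0, -0.078], [0, 0, -0.078]]' --dr '[[0, 0, 0], [0, 0, 0], [0, 0, 0], [0, 0, 0], [0, 0, 0], [0, 0, 0], [0, 0, 0]]' --jaw '[0, 0, 0, 0, 0, 0, 0]'

```text
time: 12.62
tool_pos: [0.4724, 0.3464, 0.0841]
tool_rot: [3.14, -0.003, 0.793]
contact_force: [-11.8, -9.5, 38.7]
opening: 0.0137
grip_force: 45.0
```

```bash
python3 - <<'E'
from h import *
snap('scene','a6',(290,105,400,190),7)
s=telemetry.observe();print(s['tool_pos'],s['contact_force'])
E
```

```text
[0.4724095  0.34637076 0.08414548] [-11.64934617  -9.25178632  38.13507149]
```

View pics/a6.png

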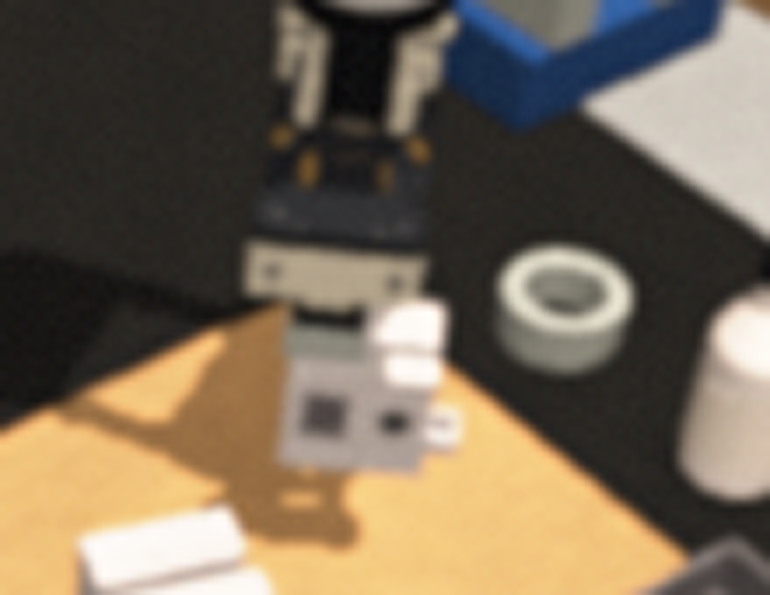

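Collar sits on the bracket: it lies flat against the top at crop (325,355), and at z 0.084 the 38 N contact fits the cardboard's thickness. I'll ease to a moderate press and hold for over 2 s.

apply_moves --delta_pos '[[0, 0, 0.005], [0, 0, 0.005], [0, 0, 0.005], [0, 0, 0.005], [0, 0, 0.005], [0, 0, 0.005], [0, 0, 0.005], [0, 0, 0.005]]' --dr '[[0, 0, 0], [0, 0, 0], [0, 0, 0], [0, 0, 0], [0, 0, 0], [0, 0, 0], [0, 0, 0], [0, 0, 0]]' --jaw '[0, 0, 0, 0, 0, 0, 0, 0]'

```text
time: 13.33
tool_pos: [0.4724, 0.3464, 0.0842]
tool_rot: [3.14, -0.002, 0.793]
contact_force: [-7.1, -7.9, 24.8]
opening: 0.014
grip_force: 45.0
```

apply_moves --delta_pos '[[0, 0, 0], [0, 0, 0], [0, 0, 0], [0, 0, 0], [0, 0, 0], [0, 0, 0], [0, 0, 0], [0, 0, 0]]' --dr '[[0, 0, 0], [0, 0, 0], [0, 0, 0], [0, 0, 0], [0, 0, 0], [0, 0, 0], [0, 0, 0], [0, 0, 0]]' --jaw '[0, 0, 0, 0, 0, 0, 0, 0]'

```text
time: 14.0
tool_pos: [0.4724, 0.3463, 0.0842]
tool_rot: [3.14, -0.002, 0.793]
contact_force: [-6.8, -7.4, 25.3]
opening: 0.0139
grip_force: 45.0
```

apply_moves --delta_pos '[[0, 0, 0], [0, 0, 0], [0, 0, 0], [0, 0, 0], [0, 0, 0], [0, 0, 0], [0, 0, 0], [0, 0, 0]]' --dr '[[0, 0, 0], [0, 0, 0], [0, 0, 0], [0, 0, 0], [0, 0, 0], [0, 0, 0], [0, 0, 0], [0, 0, 0]]' --jaw '[0, 0, 0, 0, 0, 0, 0, 0]'

```text
time: 14.67
tool_pos: [0.4724, 0.3463, 0.0842]
tool_rot: [3.14, -0.002, 0.793]
contact_force: [-7.2, -7.8, 23.9]
opening: 0.0138
grip_force: 45.0
```

apply_moves --delta_pos '[[0, 0, 0], [0, 0, 0], [0, 0, 0], [0, 0, 0], [0, 0, 0], [0, 0, 0], [0, 0, 0], [0, 0, 0]]' --dr '[[0, 0, 0], [0, 0, 0], [0, 0, 0], [0, 0, 0], [0, 0, 0], [0, 0, 0], [0, 0, 0], [0, 0, 0]]' --jaw '[0, 0, 0, 0, 0, 0, 0, 0]'

```text
time: 15.33
tool_pos: [0.4724, 0.3463, 0.0841]
tool_rot: [3.14, -0.002, 0.793]
contact_force: [-7.1, -7.0, 24.0]
opening: 0.014
grip_force: 45.0
```

```bash
python3 - <<'E'
from h import *
a=cv2.imread('raw_scene.png').astype(int)
for r in(151,153,154,155,156,157,158,160): print(r,[tuple(a[r,c][::-1]) if 0 else f'{a[r,c].mean():.0f}/{a[r,c][2]-a[r,c][1]}' for c in range(326,358)])
s=telemetry.observe();t=s['tool_pos'];d=np.array([np.cos(.793),np.sin(.793)]);n=np.array([-d[1],d[0]])
for x in(-.02,.02):
  for z in(.0635,.0695): print('collar near edge x',x,z,[proj('scene',np.r_[t[:2]+(x+o)*d-sg*.022*n,z]).round(1).tolist() for o in(0,.0035) for sg in (1,)])
c=np.array([.489,.3622])
for x in(-.035,.035): print('br',x,proj('scene',np.r_[c+x*d-.03*n,.0635]).round(1),proj('scene',np.r_[c+x*d+.03*n,.0635]).round(1))
E
```

```text
151 ['112/43', '116/44', '116/44', '116/40', '118/30', '109/13', '89/5', '78/2', '73/1', '71/2', '63/2', '56/1', '51/2', '46/1', '46/1', '74/6', '135/10', '183/15', '218/17', '242/8', '248/5', '250/3', '249/4', '249/4', '250/4', '250/5', '235/13', '157/17', '72/8', '35/4', '37/3', '35/4']
153 ['115/45', '114/44', '112/42', '115/38', '122/23', '132/9', '132/3', '133/3', '134/3', '134/4', '133/2', '129/4', '129/2', '128/3', '123/4', '131/7', '160/11', '197/16', '226/13', '242/8', '244/7', '244/7', '243/7', '244/7', '247/6', '248/7', '225/18', '137/13', '56/4', '34/2', '38/3', '37/4']
154 ['116/42', '115/42', '115/42', '117/36', '123/22', '129/8', '133/3', '133/4', '132/4', '134/3', '134/3', '133/4', '134/3', '134/4', '132/4', '136/6', '153/10', '172/14', '191/17', '206/19', '216/15', '218/12', '216/13', '221/12', '229/9', '230/9', '198/17', '120/12', '49/4', '35/3', '37/3', '38/3']
155 ['117/43', '113/42', '115/42', '117/37', '122/25', '130/12', '138/7', '138/6', '139/6', '137/7', '136/6', '136/5', '135/5', '133/4', '132/4', '138/6', '151/12', '162/15', '175/17', '199/17', '216/14', '2
[... 995 characters left out ...]
45', '146/53', '110/43', '75/25', '45/10']
160 ['113/41', '112/44', '112/41', '113/40', '131/31', '150/20', '159/16', '154/16', '148/14', '149/14', '150/14', '155/15', '155/13', '159/15', '161/14', '160/15', '162/14', '161/16', '162/16', '172/16', '180/16', '184/17', '185/19', '190/16', '193/18', '198/25', '195/36', '191/43', '188/47', '184/52', '171/58', '134/50']
collar near edge x -0.02 0.0635 [[329.3, 155.2], [330.4, 155.3]]
collar near edge x -0.02 0.0695 [[329.5, 153.8], [330.5, 154.0]]
collar near edge x 0.02 0.0635 [[341.3, 156.5], [342.3, 156.6]]
collar near edge x 0.02 0.0695 [[341.5, 155.1], [342.5, 155.2]]
br -0.035 [331.5 157.2] [332.9 145.9]
br 0.035 [352.6 159.4] [353.4 148.1]
```

Pixel rows put the collar centre at −20 mm of the bracket centre, so the blade is flush at the plain end. Now the lug end.

apply_moves --delta_pos '[[0, 0, 0.05], [0, 0, 0.1], [0, 0, 0.16], [0, 0, 0.16], [0.035, 0.036, 0.16], [0.07, 0.0715, 0.16], [0.07, 0.0715, 0.16], [0.07, 0.0715, 0.12]]' --dr '[[0, 0, 0], [0, 0, 0], [0, 0, 0], [0, 0, 0], [0, 0, 0], [0, 0, 0], [0, 0, 0], [0, 0, 0]]' --jaw '[0, 0, 0, 0, 0, 0, 0, 0]'

```text
time: 16.0
tool_pos: [0.5016, 0.3765, 0.1301]
tool_rot: [3.14, -0.005, 0.793]
contact_force: [-0.0, -0.5, -1.1]
opening: 0.0137
grip_force: 45.0
```

apply_moves --delta_pos '[[0, 0, -0.015], [0, 0, -0.03], [0, 0, -0.045]]' --dr '[[0, 0, 0], [0, 0, 0], [0, 0, 0]]' --jaw '[0, 0, 0]'

```text
time: 16.25
tool_pos: [0.4995, 0.3748, 0.1097]
tool_rot: [-3.141, 0.001, 0.793]
contact_force: [0.1, -0.1, -1.4]
opening: 0.0139
grip_force: 45.0
```

```bash
python3 - <<'E'
from h import *
a=cv2.cvtColor(eyes.read_camera('scene'),cv2.COLOR_RGB2BGR).astype(int);cv2.imwrite('raw_scene.png',a)
for r in range(142,162,2): print(r,[f'{a[r,c].mean():.0f}/{a[r,c][2]-a[r,c][1]}' for c in range(328,358)])
s=telemetry.observe();print(s['tool_pos'],s['contact_force'])
E
```

```text
142 ['37/3', '36/3', '40/4', '37/2', '37/2', '36/3', '38/3', '36/1', '35/3', '38/1', '40/3', '49/3', '60/4', '63/6', '70/7', '89/7', '93/7', '92/9', '115/11', '141/12', '150/14', '152/13', '153/14', '156/13', '156/14', '148/14', '138/13', '136/12', '141/13', '143/12']
144 ['38/3', '37/1', '36/2', '37/1', '37/3', '40/4', '51/10', '73/24', '93/35', '99/37', '80/30', '52/14', '36/5', '32/1', '43/1', '58/1', '56/3', '37/3', '44/4', '59/7', '67/6', '71/7', '78/8', '85/7', '83/8', '64/6', '44/4', '43/2', '51/4', '50/5']
146 ['37/1', '41/6', '52/14', '72/19', '95/17', '121/20', '147/31', '170/42', '181/47', '181/48', '165/46', '139/36', '102/22', '74/9', '71/5', '88/4', '93/3', '84/2', '76/3', '73/3', '65/1', '59/2', '54/2', '47/1', '42/2', '40/1', '48/2', '54/1', '49/3', '38/3']
148 ['62/20', '96/34', '131/46', '157/47', '170/37', '173/21', '173/16', '172/16', '171/17', '170/16', '173/18', '171/16', '168/16', '158/15', '150/13', '140/9', '135/5', '133/5', '135/4', '134/3', '132/4', '130/4', '129/4', '127/4', '125/3', '123/4', '117/4', '94/4', '58/3', '36/2']
150 ['114/44', '111/44', '118/4
[... 1220 characters left out ...]
164/15', '166/16', '164/16', '166/17', '166/15', '167/15', '166/15', '167/15', '167/14', '166/14', '168/16', '168/16', '168/16', '168/15', '162/17', '143/26', '123/39', '112/44', '91/39', '61/23', '38/8']
160 ['161/56', '130/47', '130/32', '150/20', '158/17', '155/13', '147/14', '147/14', '151/14', '151/15', '154/13', '156/16', '162/14', '161/16', '161/17', '160/16', '161/14', '160/16', '160/16', '158/15', '160/15', '159/15', '157/17', '151/19', '135/30', '137/47', '161/56', '178/56', '167/56', '134/49']
[0.49913402 0.37456506 0.10865633] [-0.47855877  0.04570268 -3.24985548][ WARN:0@1.207] global loadsave.cpp:1063 imwrite_ Unsupported depth image for selected encoder is fallbacked to CV_8U.
```

The blade edge (column ≈352.3) lines up with the bracket's lug end (≈352.3) and the blade is in the slot with no contact. Press.

apply_moves --delta_pos '[[0, 0, -0.02], [0, 0, -0.04], [0, 0, -0.055], [0, 0, -0.065], [0, 0, -0.072], [0, 0, -0.075], [0, 0, -0.075], [0, 0, -0.075]]' --dr '[[0, 0, 0], [0, 0, 0], [0, 0, 0], [0, 0, 0], [0, 0, 0], [0, 0, 0], [0, 0, 0], [0, 0, 0]]' --jaw '[0, 0, 0, 0, 0, 0, 0, 0]'

```text
time: 16.97
tool_pos: [0.4998, 0.375, 0.0842]
tool_rot: [3.141, -0.001, 0.793]
contact_force: [-8.5, -4.9, 21.1]
opening: 0.0137
grip_force: 45.0
```

apply_moves --delta_pos '[[0, 0, 0], [0, 0, 0], [0, 0, 0], [0, 0, 0], [0, 0, 0], [0, 0, 0], [0, 0, 0], [0, 0, 0]]' --dr '[[0, 0, 0], [0, 0, 0], [0, 0, 0], [0, 0, 0], [0, 0, 0], [0, 0, 0], [0, 0, 0], [0, 0, 0]]' --jaw '[0, 0, 0, 0, 0, 0, 0, 0]'

```text
time: 17.63
tool_pos: [0.4998, 0.375, 0.0842]
tool_rot: [3.141, -0.001, 0.793]
contact_force: [-8.0, -5.0, 20.7]
opening: 0.0137
grip_force: 45.0
```

apply_moves --delta_pos '[[0, 0, 0], [0, 0, 0], [0, 0, 0], [0, 0, 0], [0, 0, 0], [0, 0, 0], [0, 0, 0], [0, 0, 0]]' --dr '[[0, 0, 0], [0, 0, 0], [0, 0, 0], [0, 0, 0], [0, 0, 0], [0, 0, 0], [0, 0, 0], [0, 0, 0]]' --jaw '[0, 0, 0, 0, 0, 0, 0, 0]'

```text
time: 18.3
tool_pos: [0.4998, 0.375, 0.0842]
tool_rot: [3.141, -0.001, 0.793]
contact_force: [-8.0, -6.4, 21.7]
opening: 0.0136
grip_force: 45.0
```

apply_moves --delta_pos '[[0, 0, 0], [0, 0, 0], [0, 0, 0], [0, 0, 0], [0, 0, 0], [0, 0, 0], [0, 0, 0], [0, 0, 0]]' --dr '[[0, 0, 0], [0, 0, 0], [0, 0, 0], [0, 0, 0], [0, 0, 0], [0, 0, 0], [0, 0, 0], [0, 0, 0]]' --jaw '[0, 0, 0, 0, 0, 0, 0, 0]'

```text
time: 18.97
tool_pos: [0.4998, 0.375, 0.0842]
tool_rot: [3.141, -0.001, 0.793]
contact_force: [-8.6, -4.8, 21.4]
opening: 0.0142
grip_force: 45.0
```

```bash
python3 - <<'E'
from h import *
snap('scene','a7',(290,110,400,190),7)
E
```

```text
(no output)
```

View pics/a7.png

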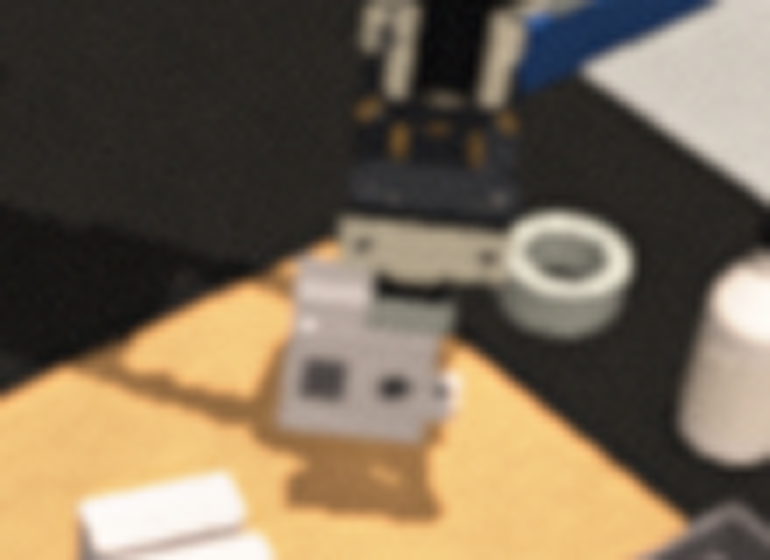

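Collar seated at the lug end (crop (410,312)), overhanging it as it should. Lift, then recheck the brackets in the top view.

apply_moves --delta_pos '[[0, 0, 0.05], [0, 0, 0.12], [0, 0, 0.2], [0, 0, 0.28], [0, -0.05, 0.28], [0, -0.1, 0.28], [0, -0.1, 0.28]]' --dr '[[0, 0, 0], [0, 0, 0], [0, 0, 0], [0, 0, 0.05], [0, 0, 0.15], [0, 0, 0.25], [0, 0, 0.25]]' --jaw '[0, 0, 0, 0, 0, 0, 0]'

```text
time: 19.6
tool_pos: [0.5003, 0.3325, 0.1934]
tool_rot: [3.14, 0.001, 0.919]
contact_force: [-0.4, -0.1, -2.0]
opening: 0.0136
grip_force: 45.0
```

```bash
cat > rect.py <<'E'
from h import *
def rects(n,box,smax,vmin):
    im=cv2.cvtColor(eyes.read_camera(n),cv2.COLOR_RGB2BGR); cv2.imwrite(f'raw_{n}.png',im)
    h=cv2.cvtColor(im,cv2.COLOR_BGR2HSV); m=((h[...,1]<smax)&(h[...,2]>vmin)).astype(np.uint8)
    z=np.zeros_like(m);x0,y0,x1,y1=box;z[y0:y1,x0:x1]=m[y0:y1,x0:x1]
    k,l,s,c=cv2.connectedComponentsWithStats(z)
    for i in range(1,k):
        if s[i,4]>40:
            r=cv2.minAreaRect(cv2.findContours((l==i).astype(np.uint8),0,2)[0][0]); print(n,c[i].round(1),s[i].tolist(),cv2.boxPoints(r).round(1).tolist())
E
python3 - <<'E'
from rect import *
rects('top',(137,205,240,282),45,185); rects('scene',(290,135,360,210),60,190)
s=telemetry.observe();print(s['tool_pos'],s['tool_rot'])
E
```

```text
top [217.  234.6] [203, 222, 29, 27, 538] [[200.89999389648438, 240.8000030517578], [207.3000030517578, 220.1999969482422], [233.89999389648438, 228.5], [227.5, 249.10000610351562]]
top [165.5 260.6] [161, 256, 9, 10, 50] [[160.5, 259.5], [164.5, 255.5], [170.5, 261.5], [166.5, 265.5]]
top [153.9 269.4] [148, 264, 12, 12, 71] [[147.5, 266.5], [151.0, 263.0], [160.0, 272.0], [156.5, 275.5]]
scene [344.8 153.3] [332, 148, 21, 13, 133] [[331.6000061035156, 159.10000610351562], [332.20001220703125, 148.0], [352.5, 149.0], [351.8999938964844, 160.1999969482422]]
scene [314.3 186.3] [301, 178, 28, 18, 350] [[300.6000061035156, 181.39999389648438], [324.79998779296875, 175.3000030517578], [328.70001220703125, 190.8000030517578], [304.5, 196.89999389648438]]
[0.50014859 0.3347534  0.19281088] [-3.14152133e+00 -2.82984807e-04  9.15891658e-01]
```

apply_moves --delta_pos '[[0.03, -0.09, 0], [0.06, -0.18, 0], [0.09, -0.28, 0], [0.12, -0.37, 0], [0.1355, -0.4225, 0], [0.1355, -0.4225, -0.05], [0.1355, -0.4225, -0.1], [0.1355, -0.4225, -0.1]]' --dr '[[0, 0, 0.14], [0, 0, 0.28], [0, 0, 0.42], [0, 0, 0.56], [0, 0, 0.686], [0, 0, 0.686], [0, 0, 0.686], [0, 0, 0.686]]' --jaw '[0, 0, 0, 0, 0, 0, 0, 0]'

```text
time: 20.37
tool_pos: [0.5523, 0.1658, 0.1487]
tool_rot: [-3.135, 0.003, 1.259]
contact_force: [-1.4, -0.3, -2.2]
opening: 0.0137
grip_force: 45.0
```

```bash
python3 - <<'E'
from h import *
snap('scene','a8',(270,125,380,210),7)
s=telemetry.observe();t=s['tool_pos'];print(t,s['tool_rot'])
u=np.array([.306,.952]);c=np.array([.5611,.1864]);n=np.array([-u[1],u[0]])
q=lambda p:((proj('scene',p)-[270,125])*7).round(0).tolist()
print('tip',[q(np.r_[t[:2]+(x+.002)*u,t[2]-.0665]) for x in(-.015,.015)])
print('br',[q(np.r_[c+x*u+y*n,.0635]) for x in(-.035,.035) for y in(.03,0,-.03)])
E
```

```text
[0.55306775 0.16631888 0.1506427 ] [-3.13713898e+00  1.97251830e-03  1.26027113e+00]
tip [[242.0, 406.0], [306.0, 392.0]]
br [[218.0, 397.0], [240.0, 442.0], [263.0, 488.0], [364.0, 365.0], [388.0, 409.0], [413.0, 454.0]]
```

View pics/a8.png

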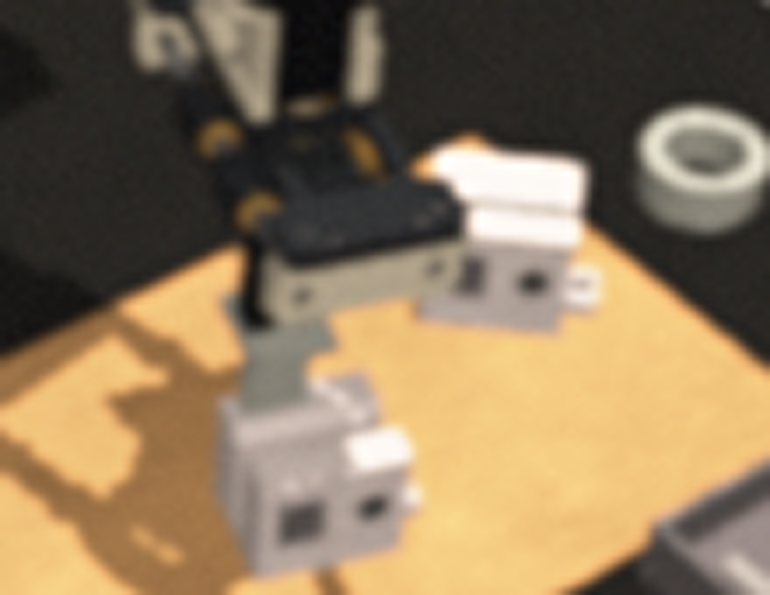

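The blade bottom (crop (244,405)–(308,395)) matches the predicted place above bracket 2's plain end. Lower.

apply_moves --delta_pos '[[0.002, 0, -0.03], [0.002, 0, -0.05], [0.002, 0, -0.065], [0.002, 0, -0.08], [0.002, 0, -0.095], [0.002, 0, -0.11]]' --dr '[[0, 0, 0], [0, 0, 0], [0, 0, 0], [0, 0, 0], [0, 0, 0], [0, 0, 0]]' --jaw '[0, 0, 0, 0, 0, 0]'

```text
time: 20.92
tool_pos: [0.5552, 0.1664, 0.1086]
tool_rot: [3.141, -0.0, 1.261]
contact_force: [0.9, 0.1, -1.6]
opening: 0.0138
grip_force: 45.0
```

apply_moves --delta_pos '[[0, 0, -0.015], [0, 0, -0.03], [0, 0, -0.045], [0, 0, -0.055], [0, 0, -0.06], [0, 0, -0.06]]' --dr '[[0, 0, 0], [0, 0, 0], [0, 0, 0], [0, 0, 0], [0, 0, 0], [0, 0, 0]]' --jaw '[0, 0, 0, 0, 0, 0]'

```text
time: 21.42
tool_pos: [0.555, 0.1661, 0.0846]
tool_rot: [-3.141, 0.0, 1.261]
contact_force: [0.3, -0.3, -1.8]
opening: 0.0137
grip_force: 45.0
```

apply_moves --delta_pos '[[0, 0, -0.005], [0, 0, -0.009], [0, 0, -0.009], [0, 0, -0.009], [0, 0, -0.009], [0, 0, -0.009]]' --dr '[[0, 0, 0], [0, 0, 0], [0, 0, 0], [0, 0, 0], [0, 0, 0], [0, 0, 0]]' --jaw '[0, 0, 0, 0, 0, 0]'

```text
time: 21.92
tool_pos: [0.5554, 0.1661, 0.0842]
tool_rot: [3.139, -0.001, 1.261]
contact_force: [-7.6, -0.9, 18.4]
opening: 0.0139
grip_force: 45.0
```

```bash
python3 - <<'E'
from h import *
a=cv2.cvtColor(eyes.read_camera('scene'),cv2.COLOR_RGB2BGR);cv2.imwrite('raw_scene.png',a);a=a.astype(int)
for r in range(178,198,2): print(r,[f'{a[r,c].mean():.0f}/{a[r,c][2]-a[r,c][1]}' for c in range(298,332)])
t=telemetry.observe();print(t['tool_pos'],t['contact_force']);t=t['tool_pos']
u=np.array([.306,.952]);c=np.array([.5611,.1864]);n=np.array([-u[1],u[0]]);p=t[:2]+.002*u
print('collar near edge exp',[proj('scene',np.r_[p+x*u-.022*n,.067]).round(1).tolist() for x in(-.02,.02)])
print('br',[proj('scene',np.r_[c+x*u+y*n,.0635]).round(1).tolist() for x in(-.035,.035) for y in(.03,-.03)])
E
```

```text
178 ['109/42', '119/46', '133/49', '147/53', '145/52', '114/45', '64/26', '23/7', '20/1', '35/1', '45/5', '46/1', '47/2', '51/-1', '55/1', '51/2', '49/0', '51/2', '54/2', '53/2', '46/2', '37/2', '38/0', '38/0', '39/3', '41/2', '46/3', '53/5', '62/6', '77/7', '90/10', '99/12', '107/11', '117/10']
180 ['107/39', '105/39', '106/42', '110/40', '107/37', '86/30', '45/15', '22/3', '39/2', '79/6', '99/9', '86/8', '56/5', '40/1', '38/1', '41/1', '44/2', '50/3', '60/5', '70/6', '81/8', '95/10', '104/10', '110/12', '120/12', '134/13', '143/15', '146/15', '150/15', '154/15', '153/13', '135/14', '117/11', '120/11']
182 ['111/43', '109/41', '119/35', '132/26', '136/18', '109/12', '57/6', '23/2', '44/3', '85/8', '118/10', '132/13', '133/13', '121/12', '115/10', '126/13', '140/14', '148/15', '149/15', '152/15', '157/15', '160/15', '160/15', '161/15', '160/16', '159/15', '159/15', '160/14', '159/14', '157/14', '155/13', '141/13', '134/14', '144/16']
184 ['110/41', '110/41', '113/32', '119/16', '118/6', '95/3', '49/1', '20/2', '45/3', '88/8', '122/12', '144/14', '150/13', '136/13', '123/9', '135/13',
[... 1678 characters left out ...]
14', '161/16', '161/15', '162/14', '162/15', '163/14', '163/16', '163/15', '162/16', '156/17', '160/15', '164/16', '182/21', '208/26', '215/25', '202/35', '193/41']
196 ['119/45', '119/43', '120/35', '121/25', '125/14', '127/10', '126/11', '121/12', '126/11', '143/14', '156/16', '157/15', '151/15', '148/14', '145/16', '137/13', '127/13', '126/13', '141/13', '156/15', '162/15', '162/16', '152/15', '132/12', '107/10', '88/8', '92/8', '126/14', '158/15', '187/16', '216/19', '221/19', '207/31', '195/40']
[0.55536826 0.16615029 0.08415211] [-6.89945808 -1.4190194  19.43299905]
collar near edge exp [[305.6, 192.6], [317.9, 189.8]]
br [[301.1, 181.7], [307.6, 194.7], [321.9, 177.1], [329.0, 189.9]]
```

Collar seated with its right edge at column ≈317, as expected. Hold.

apply_moves --delta_pos '[[0, 0, 0], [0, 0, 0], [0, 0, 0], [0, 0, 0], [0, 0, 0], [0, 0, 0], [0, 0, 0], [0, 0, 0]]' --dr '[[0, 0, 0], [0, 0, 0], [0, 0, 0], [0, 0, 0], [0, 0, 0], [0, 0, 0], [0, 0, 0], [0, 0, 0]]' --jaw '[0, 0, 0, 0, 0, 0, 0, 0]'

```text
time: 22.63
tool_pos: [0.5554, 0.1661, 0.0841]
tool_rot: [3.14, -0.001, 1.261]
contact_force: [-6.3, -1.8, 19.1]
opening: 0.0137
grip_force: 45.0
```

apply_moves --delta_pos '[[0, 0, 0], [0, 0, 0], [0, 0, 0], [0, 0, 0], [0, 0, 0], [0, 0, 0], [0, 0, 0], [0, 0, 0]]' --dr '[[0, 0, 0], [0, 0, 0], [0, 0, 0], [0, 0, 0], [0, 0, 0], [0, 0, 0], [0, 0, 0], [0, 0, 0]]' --jaw '[0, 0, 0, 0, 0, 0, 0, 0]'

```text
time: 23.3
tool_pos: [0.5554, 0.1662, 0.0842]
tool_rot: [3.139, -0.001, 1.261]
contact_force: [-7.2, -2.8, 19.2]
opening: 0.014
grip_force: 45.0
```

apply_moves --delta_pos '[[0, 0, 0], [0, 0, 0], [0, 0, 0], [0, 0, 0], [0, 0, 0], [0, 0, 0], [0, 0, 0], [0, 0, 0]]' --dr '[[0, 0, 0], [0, 0, 0], [0, 0, 0], [0, 0, 0], [0, 0, 0], [0, 0, 0], [0, 0, 0], [0, 0, 0]]' --jaw '[0, 0, 0, 0, 0, 0, 0, 0]'

```text
time: 23.97
tool_pos: [0.5554, 0.1661, 0.0841]
tool_rot: [3.139, -0.001, 1.261]
contact_force: [-6.1, -1.8, 19.0]
opening: 0.014
grip_force: 45.0
```

apply_moves --delta_pos '[[0, 0, 0.05], [0, 0, 0.1], [0, 0, 0.16], [0, 0, 0.16], [0.015, 0.047, 0.16], [0.03, 0.095, 0.16], [0.03, 0.095, 0.16], [0.03, 0.095, 0.12]]' --dr '[[0, 0, 0], [0, 0, 0], [0, 0, 0], [0, 0, 0], [0, 0, 0], [0, 0, 0], [0, 0, 0], [0, 0, 0]]' --jaw '[0, 0, 0, 0, 0, 0, 0, 0]'

```text
time: 24.63
tool_pos: [0.5688, 0.2054, 0.131]
tool_rot: [3.137, -0.003, 1.262]
contact_force: [0.1, -0.3, -1.5]
opening: 0.0139
grip_force: 45.0
```

apply_moves --delta_pos '[[0, 0, -0.015], [0, 0, -0.03], [0, 0, -0.045]]' --dr '[[0, 0, 0], [0, 0, 0], [0, 0, 0]]' --jaw '[0, 0, 0]'

```text
time: 24.88
tool_pos: [0.5668, 0.2037, 0.1103]
tool_rot: [-3.141, 0.001, 1.261]
contact_force: [-0.3, -0.7, -1.4]
opening: 0.0138
grip_force: 45.0
```

```bash
python3 - <<'E'
from h import *
snap('scene','a9',(270,125,380,210),7)
t=telemetry.observe();print(t['tool_pos'],t['contact_force'])
E
```

```text
[0.56630354 0.20359082 0.10919494] [-0.03095607  0.26765559 -2.53234747]
```

View pics/a9.png

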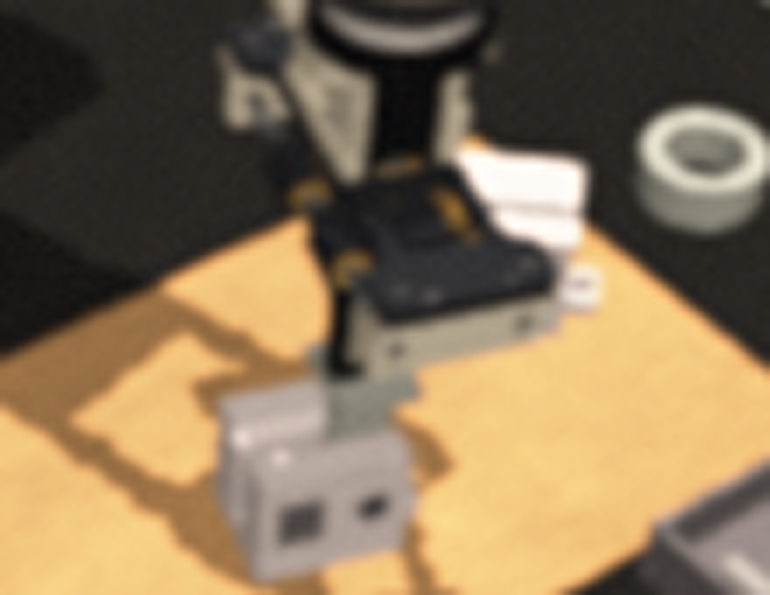

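The blade's edge (crop ≈(392,420)) is flush with bracket 2's lug end. Press and hold.

apply_moves --delta_pos '[[0, 0, -0.02], [0, 0, -0.04], [0, 0, -0.055], [0, 0, -0.065], [0, 0, -0.072], [0, 0, -0.075], [0, 0, -0.075], [0, 0, -0.075]]' --dr '[[0, 0, 0], [0, 0, 0], [0, 0, 0], [0, 0, 0], [0, 0, 0], [0, 0, 0], [0, 0, 0], [0, 0, 0]]' --jaw '[0, 0, 0, 0, 0, 0, 0, 0]'

```text
time: 25.6
tool_pos: [0.5669, 0.204, 0.0842]
tool_rot: [3.141, -0.0, 1.261]
contact_force: [-8.8, -2.7, 19.4]
opening: 0.014
grip_force: 45.0
```

apply_moves --delta_pos '[[0, 0, 0], [0, 0, 0], [0, 0, 0], [0, 0, 0], [0, 0, 0], [0, 0, 0], [0, 0, 0], [0, 0, 0]]' --dr '[[0, 0, 0], [0, 0, 0], [0, 0, 0], [0, 0, 0], [0, 0, 0], [0, 0, 0], [0, 0, 0], [0, 0, 0]]' --jaw '[0, 0, 0, 0, 0, 0, 0, 0]'

```text
time: 26.27
tool_pos: [0.5668, 0.204, 0.0841]
tool_rot: [3.141, -0.0, 1.261]
contact_force: [-8.0, -2.6, 19.5]
opening: 0.0138
grip_force: 45.0
```

apply_moves --delta_pos '[[0, 0, 0], [0, 0, 0], [0, 0, 0], [0, 0, 0], [0, 0, 0], [0, 0, 0], [0, 0, 0], [0, 0, 0]]' --dr '[[0, 0, 0], [0, 0, 0], [0, 0, 0], [0, 0, 0], [0, 0, 0], [0, 0, 0], [0, 0, 0], [0, 0, 0]]' --jaw '[0, 0, 0, 0, 0, 0, 0, 0]'

```text
time: 26.93
tool_pos: [0.5668, 0.204, 0.0842]
tool_rot: [3.141, -0.0, 1.261]
contact_force: [-8.3, -3.4, 18.8]
opening: 0.0139
grip_force: 45.0
```

apply_moves --delta_pos '[[0, 0, 0], [0, 0, 0], [0, 0, 0], [0, 0, 0], [0, 0, 0], [0, 0, 0], [0, 0, 0], [0, 0, 0]]' --dr '[[0, 0, 0], [0, 0, 0], [0, 0, 0], [0, 0, 0], [0, 0, 0], [0, 0, 0], [0, 0, 0], [0, 0, 0]]' --jaw '[0, 0, 0, 0, 0, 0, 0, 0]'

```text
time: 27.6
tool_pos: [0.5668, 0.204, 0.0841]
tool_rot: [3.141, -0.0, 1.261]
contact_force: [-8.0, -2.7, 20.6]
opening: 0.014
grip_force: 45.0
```

```bash
python3 - <<'E'
from h import *
a=cv2.cvtColor(eyes.read_camera('scene'),cv2.COLOR_RGB2BGR);cv2.imwrite('raw_scene.png',a);a=a.astype(int)
for r in range(182,196,2): print(r,[f'{a[r,c].mean():.0f}/{a[r,c][2]-a[r,c][1]}' for c in range(305,335)])
t=telemetry.observe()['tool_pos']
u=np.array([.306,.952]);n=np.array([-u[1],u[0]]);p=t[:2]+.002*u
print('collar near edge exp',[proj('scene',np.r_[p+x*u-.022*n,.067]).round(1).tolist() for x in(-.02,.02)])
E
```

```text
182 ['169/17', '170/17', '173/15', '173/16', '173/16', '172/15', '170/15', '161/14', '143/9', '124/5', '95/4', '47/2', '18/2', '37/4', '73/6', '100/9', '121/11', '143/13', '150/14', '134/12', '113/11', '122/11', '144/14', '159/16', '159/16', '161/15', '160/18', '162/19', '163/21', '166/26']
184 ['175/16', '175/16', '175/15', '178/16', '181/16', '181/16', '185/16', '184/15', '176/15', '151/11', '113/6', '72/2', '40/1', '36/1', '45/2', '68/4', '112/10', '147/14', '157/14', '152/13', '147/12', '150/12', '155/14', '158/21', '169/35', '180/44', '186/45', '188/45', '190/45', '189/44']
186 ['199/16', '194/16', '193/17', '193/16', '191/16', '190/16', '191/16', '187/16', '180/16', '164/15', '142/11', '123/6', '119/3', '121/3', '124/4', '127/3', '131/5', '137/6', '141/5', '140/5', '136/5', '137/3', '135/4', '132/11', '136/30', '145/47', '161/58', '180/51', '188/46', '191/43']
188 ['192/16', '181/17', '172/16', '170/15', '174/16', '171/17', '168/15', '163/16', '163/14', '161/15', '153/14', '139/9', '131/6', '132/6', '133/3', '132/3', '133/4', '133/2', '133/4', '136/6', '135/6', '137/6', '137/8'
[... 337 characters left out ...]
2/42', '115/42', '131/48', '160/57']
192 ['144/15', '154/15', '165/16', '171/14', '174/16', '173/15', '173/15', '172/15', '170/16', '171/15', '169/15', '169/16', '167/15', '165/15', '165/15', '164/14', '162/16', '161/15', '159/15', '160/16', '162/15', '160/15', '162/20', '157/30', '147/41', '134/47', '129/48', '123/45', '122/46', '143/53']
194 ['130/14', '133/12', '149/15', '165/17', '167/16', '166/16', '166/14', '163/16', '163/15', '163/14', '164/16', '161/17', '163/15', '161/16', '163/14', '162/15', '162/14', '162/15', '157/15', '154/15', '156/15', '159/14', '159/14', '152/21', '144/33', '153/50', '172/57', '182/50', '187/46', '191/44']
collar near edge exp [[317.6, 189.7], [329.8, 187.0]]
```

Gauging done. Return to the stand.

apply_moves --delta_pos '[[0, 0, 0.05], [0, 0, 0.12], [0, 0, 0.2], [0, 0, 0.28], [0, 0, 0.33], [0.01, -0.1, 0.33], [0.02, -0.2, 0.33], [0.03, -0.3, 0.33]]' --dr '[[0, 0, 0], [0, 0, 0], [0, 0, 0], [0, 0, -0.1], [0, 0, -0.3], [0, 0, -0.5], [0, 0, -0.7], [0, 0, -0.9]]' --jaw '[0, 0, 0, 0, 0, 0, 0, 0]'

```text
time: 28.32
tool_pos: [0.5791, 0.0834, 0.2136]
tool_rot: [3.14, -0.001, 0.808]
contact_force: [1.3, -0.4, -2.4]
opening: 0.0137
grip_force: 45.0
```

apply_moves --delta_pos '[[0.01, -0.09, 0], [0.02, -0.18, 0], [0.03, -0.27, 0], [0.04, -0.36, 0], [0.05, -0.45, 0], [0.06, -0.54, 0], [0.067, -0.63, 0], [0.067, -0.72, 0]]' --dr '[[0, 0, -0.12], [0, 0, -0.24], [0, 0, -0.36], [0, 0, -0.48], [0, 0, -0.6], [0, 0, -0.72], [0, 0, -0.84], [0, 0, -0.96]]' --jaw '[0, 0, 0, 0, 0, 0, 0, 0]'

```text
time: 28.98
tool_pos: [0.606, -0.2057, 0.2129]
tool_rot: [3.141, -0.0, 0.328]
contact_force: [0.1, 0.5, -1.6]
opening: 0.0137
grip_force: 45.0
```

apply_moves --delta_pos '[[0, 0, 0], [0, 0, 0], [0, 0, 0]]' --dr '[[0, 0, 0], [0, 0, 0], [0, 0, 0]]' --jaw '[0, 0, 0]'

```text
time: 29.23
tool_pos: [0.6057, -0.2036, 0.2128]
tool_rot: [-3.141, 0.0, 0.331]
contact_force: [-0.5, 0.1, -1.3]
opening: 0.0143
grip_force: 45.0
```

```bash
python3 - <<'E'
from rect import *
for i in range(4):
    s=telemetry.observe();print(s['tool_pos'].round(4),s['tool_rot'].round(4)); eyes.read_camera('top')
rects('top',(137,205,240,282),45,185); rects('scene',(290,135,360,210),60,190)
E
```

```text
[ 0.6057 -0.2036  0.2128] [-3.1408e+00  2.0000e-04  3.3080e-01]
[ 0.6058 -0.2029  0.213 ] [-3.141e+00  1.000e-04  3.319e-01]
[ 0.606  -0.2026  0.2132] [-3.1413e+00 -1.0000e-04  3.3260e-01]
[ 0.6061 -0.2024  0.2133] [-3.1415e+00 -2.0000e-04  3.3290e-01]
top [216.9 234.6] [203, 222, 29, 26, 489] [[201.3000030517578, 241.10000610351562], [207.10000610351562, 220.6999969482422], [233.60000610351562, 228.3000030517578], [227.8000030517578, 248.6999969482422]]
top [156.3 260.7] [141, 246, 31, 31, 480] [[140.0, 260.0], [155.5, 244.5], [175.0, 264.0], [159.5, 279.5]]
scene [341.8 153.2] [331, 146, 22, 15, 273] [[330.70001220703125, 158.5], [331.8999938964844, 145.60000610351562], [353.1000061035156, 147.6999969482422], [351.79998779296875, 160.60000610351562]]
scene [314.4 186.4] [301, 178, 28, 18, 346] [[300.79998779296875, 181.1999969482422], [325.3999938964844, 176.0], [328.70001220703125, 191.3000030517578], [304.1000061035156, 196.5]]
```

apply_moves --delta_pos '[[0, -0.05, 0], [0, -0.103, 0], [-0.001, -0.103, -0.05], [-0.001, -0.103, -0.1], [-0.001, -0.103, -0.15], [-0.001, -0.103, -0.17], [-0.001, -0.103, -0.17], [-0.001, -0.103, -0.17]]' --dr '[[0, 0, -0.2], [0, 0, -0.4], [0, 0, -0.6], [0, 0, -0.771], [0, 0, -0.771], [0, 0, -0.771], [0, 0, -0.771], [0, 0, -0.771]]' --jaw '[0, 0, 0, 0, 0, 0, 0, 0]'

```text
time: 30.2
tool_pos: [0.6058, -0.2448, 0.1456]
tool_rot: [3.141, -0.0, -0.054]
contact_force: [1.5, -0.9, -1.3]
opening: 0.0136
grip_force: 45.0
```

```bash
python3 - <<'E'
from h import *
eyes.read_camera('top');eyes.read_camera('top')
snap('scene','b1',(150,190,260,280),7)
s=telemetry.observe();t=s['tool_pos'];print(t,s['tool_rot'])
u=np.array([np.cos(.0515),-np.sin(.0515)]);n=np.array([-u[1],u[0]])
q=lambda p:((proj('scene',p)-[150,190])*7).round(0).tolist()
print('tip off0',[q(np.r_[t[:2]+x*u,t[2]-.0665]) for x in(-.015,.015)])
print('slot',[q(np.r_[.608+x*u[0],-.2428+x*u[1],.06]) for x in(-.017,.017)])
print('tip over slot',[q(np.r_[.608+x*u[0],-.2428+x*u[1],t[2]-.0665]) for x in(-.015,.015)])
E
```

```text
[ 0.60629219 -0.24532449  0.14685458] [ 3.14022021e+00 -2.59986825e-03 -5.42116459e-02]
tip off0 [[302.0, 448.0], [334.0, 505.0]]
slot [[317.0, 476.0], [353.0, 540.0]]
tip over slot [[310.0, 448.0], [342.0, 505.0]]
```

View pics/b1.png

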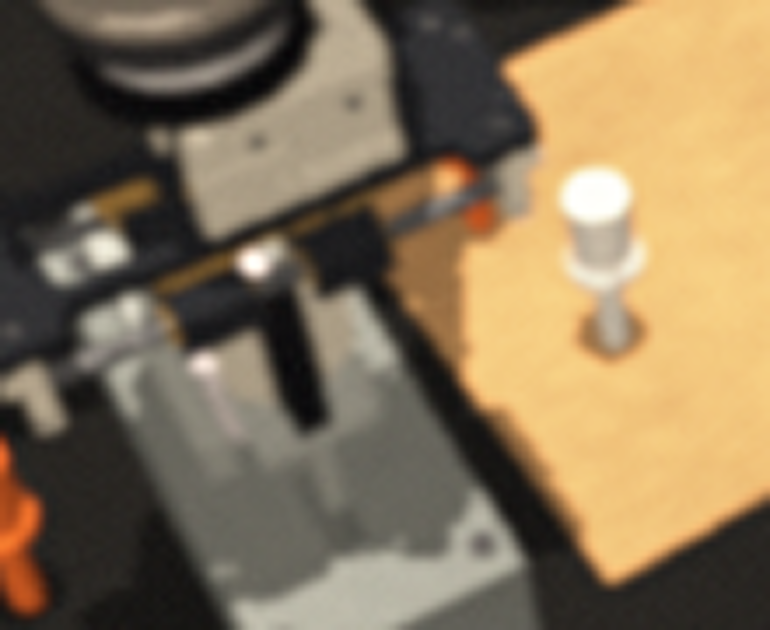

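The blade hangs over the stand; the seat lies right beneath at crop ≈(330,490). Nudge y by +1.5 mm and lower with force checks.

apply_moves --delta_pos '[[-0.002, 0.004, 0], [-0.002, 0.004, -0.02], [-0.002, 0.004, -0.04], [-0.002, 0.004, -0.05], [-0.002, 0.004, -0.06], [-0.002, 0.004, -0.07], [-0.002, 0.004, -0.075], [-0.002, 0.004, -0.075]]' --dr '[[0, 0, 0], [0, 0, 0.004], [0, 0, 0.004], [0, 0, 0.004], [0, 0, 0.004], [0, 0, 0.004], [0, 0, 0.004], [0, 0, 0.004]]' --jaw '[0, 0, 0, 0, 0, 0, 0, 0]'

```text
time: 31.02
tool_pos: [0.6044, -0.2434, 0.1144]
tool_rot: [-3.141, 0.001, -0.053]
contact_force: [-0.4, -0.6, -2.0]
opening: 0.0133
grip_force: 45.0
```

Entering freely (12 mm in). Continue to home.

apply_moves --delta_pos '[[0, 0, -0.02], [0, 0, -0.035], [0, 0, -0.05], [0, 0, -0.065], [0, 0, -0.075], [0, 0, -0.082], [0, 0, -0.085], [0, 0, -0.085]]' --dr '[[0, 0, 0], [0, 0, 0], [0, 0, 0], [0, 0, 0], [0, 0, 0], [0, 0, 0], [0, 0, 0], [0, 0, 0]]' --jaw '[0, 0, 0, 0, 0, 0, 0, 0]'

```text
time: 31.68
tool_pos: [0.6048, -0.2435, 0.0813]
tool_rot: [3.141, -0.0, -0.053]
contact_force: [0.1, -0.2, -1.8]
opening: 0.0139
grip_force: 45.0
```

apply_moves --delta_pos '[[0, 0, -0.003], [0, 0, -0.006], [0, 0, -0.006], [0, 0, -0.006]]' --dr '[[0, 0, 0], [0, 0, 0], [0, 0, 0], [0, 0, 0]]' --jaw '[0, 0, 0, 0]'

```text
time: 32.02
tool_pos: [0.6049, -0.2436, 0.0812]
tool_rot: [3.141, -0.002, -0.053]
contact_force: [-5.1, 3.2, 11.6]
opening: 0.0136
grip_force: 45.0
```

Seated on the stand with 12 N at the original height. Release, then on to the tab.

apply_moves --delta_pos '[[0, 0, 0.004], [0, 0, 0.004], [0, 0, 0.004], [0, 0, 0.004], [0, 0, 0.05], [0, 0, 0.13], [0, 0, 0.19], [0, 0, 0.19]]' --dr '[[0, 0, 0], [0, 0, 0], [0, 0, 0], [0, 0, 0], [0, 0, 0], [0, 0, 0], [0, 0, 0], [0, 0, 0]]' --jaw '[0.4, 0.4, 0.4, 0.4, 0.4, 0.4, 0.4, 0.4]'

```text
time: 32.68
tool_pos: [0.6072, -0.2448, 0.1604]
tool_rot: [3.137, -0.009, -0.053]
contact_force: [0.4, 0.0, 0.6]
opening: 0.037
grip_force: 0.0
```

apply_moves --delta_pos '[[-0.09, 0, 0], [-0.18, 0.01, 0], [-0.2725, 0.014, 0], [-0.2725, 0.014, -0.05], [-0.2725, 0.014, -0.1], [-0.2725, 0.014, -0.14], [-0.2725, 0.014, -0.14], [-0.2725, 0.014, -0.14]]' --dr '[[0, 0, 0], [0, 0, 0], [0, 0, 0], [0, 0, 0], [0, 0, 0], [0, 0, 0], [0, 0, 0], [0, 0, 0]]' --jaw '[0.4, 0.4, 0.4, 0.4, 0.4, 0.4, 0.4, 0.4]'

```text
time: 33.35
tool_pos: [0.4952, -0.2376, 0.0979]
tool_rot: [-3.141, 0.002, -0.053]
contact_force: [0.6, 0.4, 0.8]
opening: 0.0369
grip_force: 0.0
```

apply_moves --delta_pos '[[0, 0, 0], [0, 0, 0], [0, 0, 0], [0, 0, 0], [0, 0, 0], [0, 0, 0], [0, 0, 0]]' --dr '[[0, 0, 0], [0, 0, 0], [0, 0, 0], [0, 0, 0], [0, 0, 0], [0, 0, 0], [0, 0, 0]]' --jaw '[0, 0, 0, 0, 0, 0, 0]' --force 30

```text
time: 33.93
tool_pos: [0.4961, -0.2378, 0.0994]
tool_rot: [3.141, -0.001, -0.053]
contact_force: [-0.7, 2.1, 6.0]
opening: 0.0136
grip_force: 30.0
```

Gripped. Slide shut.

apply_moves --delta_pos '[[0.03, -0.001, 0], [0.07, -0.003, 0], [0.11, -0.005, 0], [0.14, -0.007, 0], [0.155, -0.008, 0], [0.163, -0.008, 0], [0.17, -0.008, 0], [0.17, -0.008, 0]]' --dr '[[0, 0, 0], [0, 0, 0], [0, 0, 0], [0, 0, 0], [0, 0, 0], [0, 0, 0], [0, 0, 0], [0, 0, 0]]' --jaw '[0, 0, 0, 0, 0, 0, 0, 0]'

```text
time: 34.6
tool_pos: [0.5611, -0.2411, 0.0994]
tool_rot: [-3.142, 0.006, -0.052]
contact_force: [-12.0, 1.7, 12.2]
opening: 0.0135
grip_force: 30.0
```

apply_moves --delta_pos '[[0, 0, 0], [0, 0, 0]]' --dr '[[0, 0, 0], [0, 0, 0]]' --jaw '[0, 0]'

```text
time: 34.77
tool_pos: [0.5611, -0.2411, 0.0994]
tool_rot: [-3.141, 0.005, -0.052]
contact_force: [-11.3, 0.8, 11.2]
opening: 0.0138
grip_force: 30.0
```

It travelled 65 mm and met the stop with 11 N. Release, retreat and check.

apply_moves --delta_pos '[[0, 0, 0], [0, 0, 0], [0, 0, 0], [0, 0, 0], [0, 0, 0.06], [0, 0, 0.15], [0, 0, 0.25], [0, 0, 0.3]]' --dr '[[0, 0, 0], [0, 0, 0], [0, 0, 0], [0, 0, 0], [0, 0, 0], [0, 0, 0], [0, 0, 0], [0, 0, 0]]' --jaw '[0.4, 0.4, 0.4, 0.4, 0.4, 0.4, 0.4, 0.4]'

```text
time: 35.43
tool_pos: [0.565, -0.2418, 0.2234]
tool_rot: [3.139, -0.005, -0.053]
contact_force: [1.3, -0.6, -0.0]
opening: 0.0366
grip_force: 0.0
```

apply_moves --delta_pos '[[-0.1, 0, 0], [-0.2, 0, 0], [-0.3, -0.05, 0], [-0.38, -0.15, 0], [-0.45, -0.25, 0], [-0.52, -0.35, 0], [-0.6, -0.45, 0], [-0.65, -0.5, 0]]' --dr '[[0, 0, 0], [0, 0, 0], [0, 0, 0], [0, 0, 0], [0, 0, 0], [0, 0, 0], [0, 0, 0], [0, 0, 0]]' --jaw '[0.4, 0.4, 0.4, 0.4, 0.4, 0.4, 0.4, 0.4]'

```text
time: 36.1
tool_pos: [0.3173, -0.4256, 0.2188]
tool_rot: [3.141, -0.001, -0.052]
contact_force: [0.6, -0.2, 0.3]
opening: 0.0371
grip_force: 0.0
```

apply_moves --delta_pos '[[0, 0, 0], [0, 0, 0], [0, 0, 0], [0, 0, 0]]' --dr '[[0, 0, 0], [0, 0, 0], [0, 0, 0], [0, 0, 0]]' --jaw '[0.4, 0.4, 0.4, 0.4]'

```text
time: 36.43
tool_pos: [0.3192, -0.423, 0.2186]
tool_rot: [-3.141, -0.0, -0.051]
contact_force: [0.4, 0.2, 0.0]
opening: 0.037
grip_force: 0.0
```

```bash
python3 - <<'E'
from rect import *
a=cv2.cvtColor(eyes.read_camera('scene'),cv2.COLOR_RGB2BGR);b=cv2.cvtColor(eyes.read_camera('top'),cv2.COLOR_RGB2BGR)
A=cv2.resize(a[190:290,110:230],None,fx=4,fy=4,interpolation=cv2.INTER_CUBIC);B=cv2.resize(b[190:290,335:410],None,fx=4,fy=4,interpolation=cv2.INTER_CUBIC)
cv2.imwrite('pics/end.png',np.hstack([A,B]))
rects('top',(137,205,240,282),45,185)
h=cv2.cvtColor(b,cv2.COLOR_BGR2HSV);m=(h[203:262,355:376,2]<75).astype(np.uint8)
print([(c+[355,203]).round(1).tolist() for c in cv2.connectedComponentsWithStats(m)[3][1:]]);print(telemetry.observe()['tool_pos'])
E
```

```text
top [217.1 234.6] [203, 222, 29, 27, 542] [[200.89999389648438, 240.8000030517578], [207.3000030517578, 220.1999969482422], [233.89999389648438, 228.5], [227.5, 249.10000610351562]]
top [156.4 260.8] [141, 245, 31, 32, 519] [[140.0, 260.0], [155.5, 244.5], [175.0, 264.0], [159.5, 279.5]]
[[366.4, 214.2], [366.6, 230.5]]
[ 0.31943872 -0.42299014  0.21883197]
```

View pics/end.png

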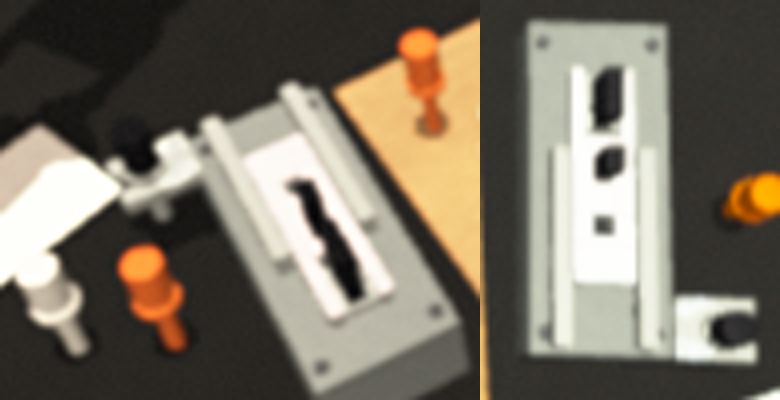

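The end picture shows the pin hanging upright in the notch (right crop (735,328)). The gauge is home, the keeper is shut (tab back at raw top (366.6,230.5), as at the start), and the pin hole is visible. The brackets are unmoved.

```bash
python3 -c "
from cell import job
print(job.hand_in())"
```

```text
the job is handed in; nothing more can be done
None
```

I handed in the job, and the hand-in gave no verdict: both brackets on the cardboard were gauged at both ends for over 2 s each, the gauge is home, the keeper is shut against its stop, and the pin hangs in the notch.

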